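# Slide the tube-cradle carriage onto the dovetail rail and clamp it at the stop

## Task

Pick up the tube-cradle carriage, slide it onto the dovetail rail from the open end until it sits fully home against the end stop, then turn its side clamp knob clockwise until the clamp is firmly tight, and let go with the carriage still home. Be gentle: do not jam or ram the carriage on the rail or the stop, do not force the knob far past tight, and leave the other things on the bench where they are.

Things in the scene. Friction and masses are not known exactly. Their poses are not given: they have to be found in the camera images.
- rail: Fixed aluminium dovetail rail, 140 long, on a dark base 150x84x12. Origin: underside centre. x runs along it from the open entry end (x=-70) to the end stop; z up. Flat top 45 up, about 34 wide; sides undercut 31 deg from 36 wide (virtual top corner) to 24 wide 10 lower, stem 22 wide below that. The first 10 at the entry taper: at the tip 3 narrower per side and 2 lower.
- carriage: Loose carriage, about 0.42 kg. Origin: centre of its underside; z up; +x end goes on first. Plate 60x60x10, its underside 12.5 up, over a dovetail channel 0.7 to 0.9 wider per side than the rail. A sprung pad in the +y skirt makes it drag: sliding takes 2 to 9 N. Knob on a lug to -y. Seated, its origin is 32.5 above the rail's underside; fully home: rail x=28, y within 2 of 0, axes as the rail's.
- grip_block (a point): Centre of the dark steel grip block on the carriage, 33 above the plate's underside (45.5 above the carriage's underside) on its middle. Block 32 along the carriage's x, 24 across (y), 34 tall, with a rubber V for tubing 11 higher, so it stands 45 above the plate's top. Pinch it on its two faces that look along x, clear of the knob. Axes as the carriage's.
- clamp_knob (a joint): Knob angle, rad: 0 loose, grows clockwise seen from above, to 3.0; starts at 0 to 0.1. It drives a jaw 3.5 mm per rad at the rail. Turns at a steady 0.3 N m while the jaw takes up the play, then the moment climbs about 0.3 N m per rad: firmly tight is 0.08 to 0.13 N m above the steady moment, 0.19 above is too much. How far round that comes must be felt. It stays where it is left.
- knob_grip (a point): On the knob's vertical axis, at the height to grip it: 22 above its underside. Carriage frame: x=0, y=-60, 44.5 above the carriage's underside. Black bar 12 thick, 40 long, standing from 5 to 32 above the knob's underside on a disc 34 across. The point turns with the knob and its y lies 0.65 rad clockwise of the bar: the bar's direction is this y turned +0.65 rad (anticlockwise from above).
- end_stop: Dark steel block across the far end of the rail, fixed to it; 12 thick, 44 wide, its top 53 above the bench (8 above the rail's top, lower than the carriage's plate top at 55). Frame as the rail's.
- rail_entry (a point): Middle of the rail's top edge line at the open entry end: rail x=-70, y=0, 45 above the bench.
- stop_face (a point): Face of the end stop that the carriage's plate meets: rail x=58, y=0, 49 above the bench.
- rod_base: Bystander: dark block 70x60x22 with a steel pin 18 thick to 72 high, no channel and no knob. Origin under its centre.
- spanner: Bystander: steel spanner 160 long lying flat. Origin under its middle.
- bung: Bystander: black tapered rubber bung 36 across, 30 high. Origin under its centre.
- stopper: Bystander: white stopper standing on its head, 38 across, 45 high. Origin under its centre.
- beaker: Bystander: glass beaker 70 across, 85 high. Origin under its centre.
- amber_bottle: Bystander: amber bottle 68 across, about 140 high. Origin under its centre.
- flask: Bystander: conical glass flask 86 across, 119 high. Origin under its centre.

How it is judged:
By the outcome, as a careful person would: the job done as asked, in the order asked, and still so for the second after the job is handed in, with the robot touching nothing.
It also fails if it takes over 72 s, if anything falls off the work surface, if the arm or the gripper's body presses on something with over 40 N, if the wrist force passes 120 N, or if a joint passes its speed limit or range.

## Robot

A 6-joint arm with a two-finger parallel gripper is mounted at the origin on the work surface. World frame = base frame: x ahead of the robot, y to its left, z up, the work surface at z = 0. Lengths are in m, angles in degrees, forces in N, time in s.
With the tool pointing down it reaches from about 0.3 to 0.75 m from the base axis. Payload 8.5 kg.
Tool frame: the origin (TCP) lies at the very end of the fingers, on their centre line; the grasp point (between the pads) lies 19 mm behind it; z points along the fingers, y is the direction in which the jaws open and shut (so a half turn about z gives the same grasp; the last joint's range is limited). The gripper opens to 85 mm and grips with 20 to 120 N. Pads are 22 mm wide; open, the fingers measure 114 mm over their backs; the gripper's body (76 mm by 85 mm) begins 54 mm behind the grasp point. The pads swing forward as they close: fully open they stand 13 mm farther back than shut.
Start: joints at [52.752, 21.807, 74.336, -0, 83.858, -12.336], TCP at [0.232, 0.499, 0.196] pointing down, gripper open.
Joint ranges: [-178.18, 178.18], [-50.72, 133.34], [12.68, 142.11], [-81.47, 261.47], [9.98, 163.14], [-165.26, 165.26]. Speed limits (degrees/s): [136.94, 136.94, 180, 180, 180, 180].

## Interface

Orientations are given as a 3x3 rotation matrix whose columns are the frame's x, y, z axes.
In Python, from rig import status, vision, env gives the robot as it stands.
- The arm moves only by the tool send_rows, never from a script. Its argument "targets" is a list of rows, each a list of 7 numbers: the shift along the tool's x, y, z in units of 50 mm (1.0 is 50 mm), then the turn, a rotation vector about the tool's x, y, z in units of 8 degrees (1.0 is 8 degrees), then the finger opening in mm, from 0 to 85.4. A call has 1 to 5 rows; each row is the pose to reach, as a shift and turn from the pose commanded when the call began, along the tool's axes at that moment; what a row does not reach only later rows make up. A row lasts 1/8 s, in which the tool goes at most 62.5 mm and 10.7 degrees, less where a joint would pass 70% of its speed; a pose out of reach is approached as far as the arm can. A call with a gripper value outside its range is refused whole. The fingers move at their own pace and stop on an object; "grip_force" is the grip in N (left out, the last holds). Time passes only in rows, so rows that repeat a pose let the fingers close. It gives the time, the measured TCP pose, the force and the opening at its end, in the units of the state.
- status.observe(): the state, without advancing time (a new reading comes with each control period).
- vision.get_image(name): name is "side" or "top" or "wrist"; returns (picture, depth): 384x512x3 uint8, red, green, blue; 384x512 float32, m along the optical axis (not along the pixel's ray), 0 where there is no reading.
- vision.camera_model(name): a dict with "camera_matrix" (3x3 intrinsics, pixels), "view" (4x4, takes a point from world to camera coordinates); the wrist camera has in their place "T_tool_cam" (4x4, takes a point from camera to tool coordinates, whose origin is the TCP and whose axes are the flange's). Camera axes: x right, y down, z forward; pixel columns grow to the right and rows downward; lengths in m; the calibration is good to about 2 mm. A picture is of the moment at which its call begins: read the wrist's pose just before it. camera_model takes no time and is no camera call.
- env.close_job(): hands the job in, once; it reports no verdict.
Trained networks look in the newest picture that a camera, given by its name, has taken for a name from the list of things; names that differ only in an ending like _2 or _b are one class to them, and where a whole thing is asked for, a point or a joint stands for the part that bears it (a point fixed in the world has none). Each returns a list of dicts, best first, with "p" (0 to 1); they miss things now and then, are a little off and sometimes report something else, mostly with a low value. They report only what shows in the picture. A call takes as long as a camera call.
- vision.masks_of(camera, label): "pixels" (384x512 bool, what is visible of it) and "extent" ([left, top, right, bottom] in pixels, round what is visible of it).
The state is a dict: "time_s": time; "q": joint angles; "qvel": joint speeds; "joint_efforts": joint torques, N m; "position": TCP position; "tool_rot": TCP orientation; "ft_force": force on the tool from outside, world axes, zero at the start; "wrist_torque": the same for the moment, N m; "grip_width": finger opening in m.
Only numpy, scipy, OpenCV 4.12 (cv2) and the standard library are available. Lean on these libraries where they do the work, as an engineer would, in place of code of your own. Each camera call takes 0.05 s, during which the arm holds its last target.

## Working session

There is one attempt and no reset: what is moved stays moved. The work goes in short steps, Python scripts to look and compute and a tool call to move; the robot and the scene stay as the last step left them, time stands still between calls to the robot, and variables do not carry over. Pictures are saved under pics/ and viewed, and the job is handed in when it is done.

Besides the shell and the picture viewer there is one more tool, called after ">>>" as name([rows], argument=value, ...), one row to a line, values as JSON. send_rows: Moves the arm, as the interface text tells. Its arguments: {"type":"object","properties":{"targets":{"type":"array","items":{"type":"array","items":{"type":"number"}}},"grip_force":{"type":"number"}},"required":["targets"]}

```bash
ls; mkdir -p pics; cat > h.py <<'E'
import numpy as np, cv2
from rig import status, vision, env
def snap(n,fn):
    s=status.observe(); im,d=vision.get_image(n)
    cv2.imwrite('pics/'+fn,im[:,:,::-1]); return s,im,d
def cam(n,s=None):
    m=vision.camera_model(n); K=np.array(m['camera_matrix'])
    if n=='wrist':
        T=np.eye(4);T[:3,:3]=s['tool_rot'];T[:3,3]=s['position']
        return K,T@np.array(m['T_tool_cam'])
    return K,np.linalg.inv(np.array(m['view']))
def cloud(d,K,Tc):
    v,u=np.mgrid[:d.shape[0],:d.shape[1]]
    p=np.stack([(u-K[0,2])*d/K[0,0],(v-K[1,2])*d/K[1,1],d],-1)
    return p@Tc[:3,:3].T+Tc[:3,3]
def proj(P,K,Tc):
    P=np.atleast_2d(P); c=(P-Tc[:3,3])@Tc[:3,:3]; return (c[:,:2]/c[:,2:])*[K[0,0],K[1,1]]+[K[0,2],K[1,2]]
E
python3 - <<'E'
from h import *
np.set_printoptions(precision=4,suppress=True)
for n in ['side','top']:
    s,im,d=snap(n,n+'0.png'); K,T=cam(n); print(n,K,T); np.savez(n+'0.npz',im=im,d=d)
    for l in ['rail','carriage','clamp_knob','end_stop','rod_base']:
        for r in vision.masks_of(n,l)[:2]: print(n,l,round(r['p'],2),r['extent'])
s,im,d=snap('wrist','wrist0.png')
print(s)
E
```

```text
pics
side [[369.6803   0.     248.3005]
 [  0.     369.6803 195.9464]
 [  0.       0.       1.    ]] [[ 0.9491 -0.215   0.2303  0.391 ]
 [-0.3151 -0.6574  0.6845 -0.5023]
 [ 0.0042 -0.7222 -0.6917  0.6095]
 [ 0.      0.      0.      1.    ]]
side carriage 0.83 [264.2, 299.3, 331.4, 353.2]
side clamp_knob 0.67 [312.8, 304.4, 332.5, 326.0]
side clamp_knob 0.37 [198.0, 177.4, 269.3, 236.3]
side end_stop 0.46 [189.9, 274.6, 210.4, 300.1]
side end_stop 0.44 [206.7, 170.2, 224.5, 185.9]
side rod_base 0.91 [167.9, 125.3, 199.8, 155.5]
top [[451.2053   0.     254.0244]
 [  0.     451.2053 195.4104]
 [  0.       0.       1.    ]] [[ 0.0157 -0.989   0.1472  0.4011]
 [-0.9998 -0.017  -0.0077  0.053 ]
 [ 0.0101 -0.147  -0.9891  1.3187]
 [ 0.      0.      0.      1.    ]]
top rail 0.78 [216.6, 193.1, 273.3, 233.6]
top rail 0.26 [343.7, 185.3, 363.0, 225.9]
top carriage 0.86 [343.1, 186.4, 361.2, 225.6]
top clamp_knob 0.55 [348.3, 188.7, 358.6, 196.3]
top end_stop 0.51 [217.1, 210.6, 228.1, 227.1]
top rod_base 0.71 [141.5, 216.8, 166.4, 244.1]
{'time_s': 0.6, 'q': array([ 52.7532,  21.8062,  74.335 ,   0.    ,  83.8577, -12.3365]), 'qvel': array([ 0.021 , -0.0669, -0.0005,  0.0003,  0.1173,  0.0328]), 'joint_efforts': array([ -0.0006, -44.8157, -23.1405,  -0.0002,   0.0005,  -0.    ]), 'position': array([0.2317, 0.4988, 0.1963]), 'tool_rot': array([[-0.907 ,  0.4212,  0.    ],
       [ 0.4212,  0.907 ,  0.    ],
       [-0.    ,  0.    , -1.    ]]), 'ft_force': array([ 1.0406, -0.0731, -0.6045]), 'wrist_torque': array([-0.0282,  0.0097, -0.0597]), 'grip_width': 0.08562103774290024}
```

View pics/side0.png

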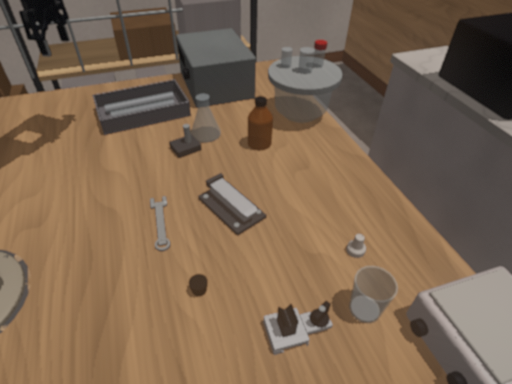

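View pics/top0.png

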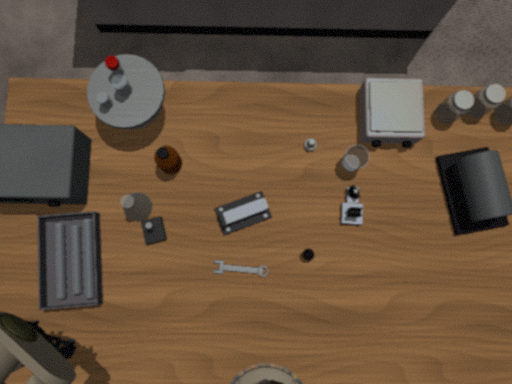

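View pics/wrist0.png

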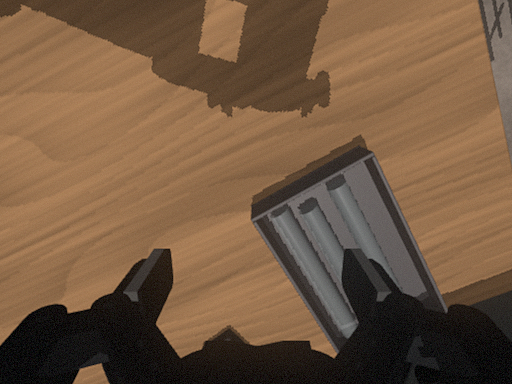

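The rail is at top image (243,212), with the stop apparently on the left (+y). The carriage is at (352,207) with its knob towards +x, at (352,190). Next I'll measure both in depth.

```bash
python3 - <<'E'
from h import *
np.set_printoptions(precision=4,suppress=True)
for n in ['side','top']:
    z=np.load(n+'0.npz'); im,d=z['im'],z['d']; K,T=cam(n); P=cloud(d,K,T)
    np.save(n+'P.npy',P)
    Z=P[...,2]
    # height map crops
    def crop(x0,y0,x1,y1,fn):
        a=im[y0:y1,x0:x1,::-1]; h=np.clip(Z[y0:y1,x0:x1]*2500,0,255).astype(np.uint8); h=cv2.applyColorMap(h,cv2.COLORMAP_JET)
        o=np.hstack([a,h]); f=min(790/o.shape[1],590/o.shape[0]); cv2.imwrite('pics/'+fn,cv2.resize(o,None,fx=f,fy=f,interpolation=cv2.INTER_NEAREST))
    if n=='side': crop(190,160,280,250,'side_rail.png'); crop(255,290,345,360,'side_car.png')
    else: crop(205,180,285,245,'top_rail.png'); crop(325,175,375,235,'top_car.png')
E
```

```text
(no output)
```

View pics/side_rail.png

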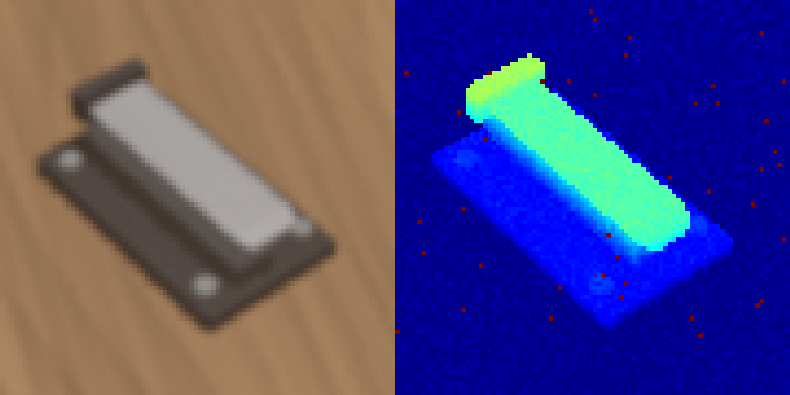

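View pics/side_car.png

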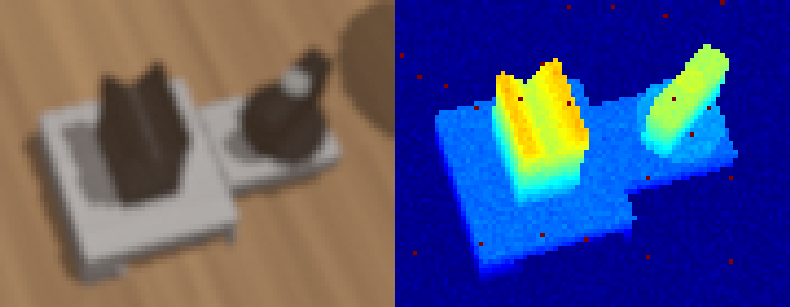

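View pics/top_rail.png

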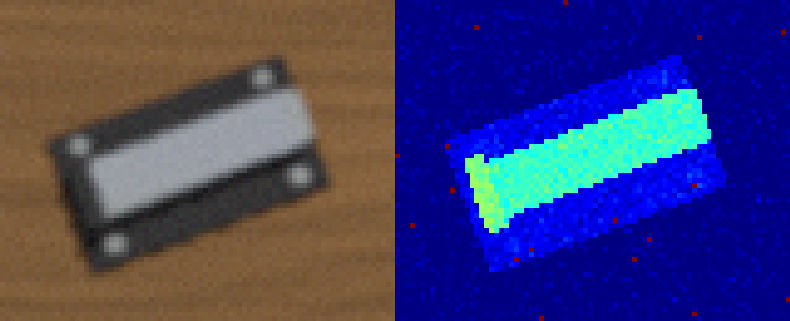

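View pics/top_car.png

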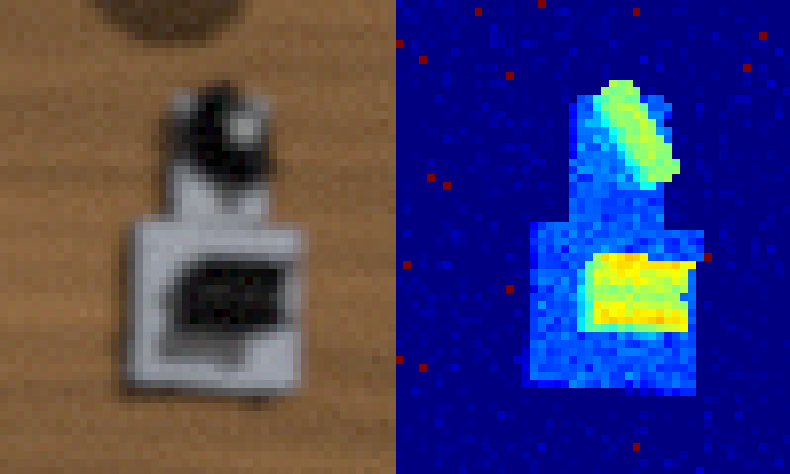

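```bash
cat >> h.py <<'E'
from scipy.ndimage import median_filter
def rect(P,lo,hi,box):
    """min-area rect of points with z in band & xy box; returns centre, size, angle(deg) of long side"""
    Q=P.reshape(-1,3); m=(Q[:,2]>lo)&(Q[:,2]<hi)&(Q[:,0]>box[0])&(Q[:,0]<box[1])&(Q[:,1]>box[2])&(Q[:,1]<box[3])
    q=Q[m]; r=cv2.minAreaRect((q[:,:2]*1000).astype(np.float32)); return r,q
E
python3 - <<'E'
from h import *
np.set_printoptions(precision=4,suppress=True)
P=np.load('topP.npy'); S=np.load('sideP.npy')
print('rail px',P[212,243],'car',P[207,352],'knob',P[190,353])
for nm,Q in [('top',P),('side',S)]:
    rb=(P[212,243][0]-.12,P[212,243][0]+.12,P[212,243][1]-.12,P[212,243][1]+.12)
    cb=(P[207,352][0]-.08,P[207,352][0]+.12,P[207,352][1]-.06,P[207,352][1]+.06)
    for l,lo,hi,b in [('base',.008,.017,rb),('railtop',.040,.0485,rb),('stop',.050,.06,rb),('platetop',.017,.027,cb),('block',.055,.08,cb)]:
        r,q=rect(Q,lo,hi,b); print(nm,l,len(q),[np.round(x,1) for x in r],'mean',q.mean(0)*1000)
E
```

```text
rail px [0.5425 0.0736 0.045 ] car [ 0.5597 -0.2325  0.0633] knob [ 0.6097 -0.2383  0.0539]
top base 741 [array([523.6,  58.7]), array([135.1, 162.4]), np.float64(21.6)] mean [541.9757  72.622   11.583 ]
top railtop 487 [array([546.4,  70.4]), array([ 37.7, 138.6]), np.float64(24.0)] mean [547.3815  67.0855  44.0976]
top stop 53 [array([539. ,  84.2]), array([ 42.4, 109.8]), np.float64(20.3)] mean [524.8056 126.9152  52.3542]
top platetop 377 [array([ 596.1, -246.3]), array([ 61. , 159.2]), np.float64(85.7)] mean [ 561.2244 -240.0304   21.6743]
top block 124 [array([ 607.1, -240.7]), array([ 46. , 143.6]), np.float64(88.4)] mean [ 574.7266 -241.7557   62.8866]
side base 960 [array([544. ,  73.9]), array([ 85.2, 151.6]), np.float64(21.4)] mean [534.5241  53.7024  13.4674]
side railtop 664 [array([546.9,  71.4]), array([ 42. , 139.3]), np.float64(24.0)] mean [547.2714  64.2084  46.3371]
side stop 94 [array([521.7, 130.7]), array([45.9, 14.5]), np.float64(21.4)] mean [521.3446 129.5179  53.9307]
side platetop 1153 [array([ 597.9, -245.8]), array([ 60.7, 164.8]), np.float64(87.1)] mean [ 558.375  -250.7219   23.3907]
side block 646 [array([ 607.2, -243.7]), array([ 48.4, 147. ]), np.float64(87.2)] mean [ 589.9688 -247.5264   63.5065]
```

```bash
cat >> h.py <<'E'
from scipy.spatial.transform import Rotation as Ro
def Ryaw(a):
    """tool pointing down with tool y at world angle a (deg)"""
    a=np.radians(a); y=np.array([np.cos(a),np.sin(a),0]); z=np.array([0,0,-1.]); return np.stack([np.cross(y,z),y,z],1)
def plan(p,yaw,s=None):
    s=s or status.observe(); R=np.array(s['tool_rot']); 
    sh=R.T@(np.array(p)-s['position'])/.05; rv=np.degrees(Ro.from_matrix(R.T@Ryaw(yaw)).as_rotvec())/8
    print('shift',np.round(sh,3),'rot',np.round(rv,3),'dist mm',np.linalg.norm(sh)*50)
E
python3 - <<'E'
from h import *
np.set_printoptions(precision=4,suppress=True)
m=vision.camera_model('wrist'); print(m)
plan([.56,-.243,.2],87)
E
```

```text
{'camera_matrix': array([[292.8832,   0.    , 256.9446],
       [  0.    , 292.8832, 194.9908],
       [  0.    ,   0.    ,   1.    ]]), 'T_tool_cam': array([[-0.0001, -0.953 , -0.3029,  0.0773],
       [ 1.    , -0.0001, -0.0002, -0.    ],
       [ 0.0002, -0.3029,  0.953 , -0.1782],
       [ 0.    ,  0.    ,  0.    ,  1.    ]])}
shift [-12.206 -10.689  -0.073] rot [ 0.     0.    -2.739] dist mm 811.2275674176558
```

>>> send_rows([
  [-12.2, -10.7, 0, 0, 0, -2.74, 85],
  [-12.2, -10.7, 0, 0, 0, -2.74, 85],
  [-12.2, -10.7, 0, 0, 0, -2.74, 85],
  [-12.2, -10.7, 0, 0, 0, -2.74, 85],
  [-12.2, -10.7, 0, 0, 0, -2.74, 85],
])

```text
time_s: 1.27
position: [0.3545, 0.2217, 0.1967]
tool_rot: [[-0.999, 0.052, 0.001], [0.052, 0.999, 0.0], [-0.001, 0.0, -1.0]]
ft_force: [1.5, -0.1, 0.6]
grip_width: 0.0852
```

```bash
python3 - <<'E'
from h import *
plan([.56,-.243,.2],87)
E
```

```text
shift [-4.587 -9.068 -0.065] rot [0.002 0.006 0.004] dist mm 508.1035686162794
```

>>> send_rows([
  [-4.58, -9.07, -0.06, 0, 0, 0, 85],
  [-4.58, -9.07, -0.06, 0, 0, 0, 85],
  [-4.58, -9.07, -0.06, 0, 0, 0, 85],
  [-4.58, -9.07, -0.06, 0, 0, 0, 85],
  [-4.58, -9.07, -0.06, 0, 0, 0, 85],
])

```text
time_s: 1.9
position: [0.4806, -0.0646, 0.1985]
tool_rot: [[-0.999, 0.053, 0.001], [0.053, 0.999, -0.0], [-0.001, -0.0, -1.0]]
ft_force: [1.4, 0.8, 0.9]
grip_width: 0.0849
```

```bash
python3 - <<'E'
from h import *
plan([.56,-.243,.2],87)
E
```

```text
shift [-1.773 -3.479 -0.029] rot [-0.     0.004 -0.002] dist mm 195.2522890297295
```

>>> send_rows([
  [-1.77, -3.48, -0.03, 0, 0, 0, 85],
  [-1.77, -3.48, -0.03, 0, 0, 0, 85],
  [-1.77, -3.48, -0.03, 0, 0, 0, 85],
  [-1.77, -3.48, -0.03, 0, 0, 0, 85],
  [-1.77, -3.48, -0.03, 0, 0, 0, 85],
])

```text
time_s: 2.52
position: [0.5592, -0.2407, 0.1994]
tool_rot: [[-0.999, 0.053, -0.001], [0.053, 0.999, 0.001], [0.001, 0.001, -1.0]]
ft_force: [-0.2, 0.8, 0.6]
grip_width: 0.0852
```

```bash
python3 - <<'E'
from h import *
s,im,d=snap('wrist','w1.png'); np.savez('w1.npz',im=im,d=d,p=s['position'],R=s['tool_rot'])
print(s['position'],s['q'],s['time_s'])
K,T=cam('wrist',s); P=cloud(d,K,T); print(P[190,256])
for l in ['carriage','clamp_knob','grip_block']:
    for r in vision.masks_of('wrist',l)[:2]: print(l,round(r['p'],2),r['extent'])
c=np.array([.558,-.244]); b=(.50,.66,-.29,-.20)
for l,lo,hi in [('plate',.018,.027),('block',.055,.08),('knobbar',.047,.0565)]:
    r,q=rect(P,lo,hi,b); print(l,len(q),[np.round(x,1) for x in r],np.median(q,0)*1000)
E
```

```text
[ 0.55916702 -0.2407287   0.199397  ] [-3.44255598e+01  2.77477297e+01  6.39816658e+01  9.58224727e-03
  8.83228743e+01 -1.21408509e+02] 2.525
[ 0.58723282 -0.24345697  0.02444791]
carriage 0.77 [227.5, 129.5, 280.9, 224.2]
clamp_knob 0.79 [241.5, 190.9, 266.9, 222.8]
grip_block 0.77 [229.7, 130.6, 277.3, 227.6]
plate 2024 [array([ 568.4, -244.9]), array([ 59.9, 107. ]), np.float64(88.1)] [ 547.14964016 -243.47880502   22.89022935]
block 824 [array([ 576.4, -245.4]), array([31.8, 87.3]), np.float64(86.8)] [ 547.88441079 -244.39082653   62.158956  ]
knobbar 368 [array([ 577.5, -244.3]), array([30.8, 89.6]), np.float64(88.1)] [ 596.79370561 -246.00387387   54.46091974]
```

View pics/w1.png

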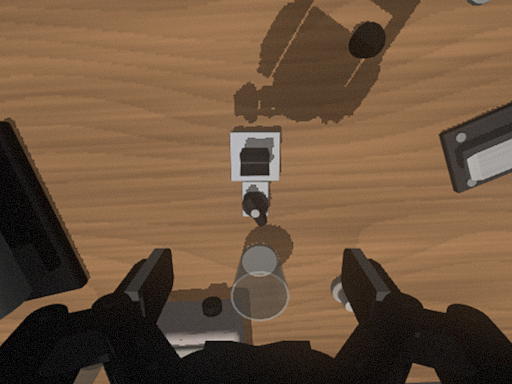

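```bash
cat >> h.py <<'E'
def lsq_box(q,c0,yaw0,hx,hy):
    """fit rectangle centre/yaw to mask points by maximising inside-coverage (edge quantiles)"""
    from scipy.optimize import minimize
    t=cv2.convexHull((q[:,:2]*1000).astype(np.float32))[:,0,:]
    return t
def edges(q,c,yaw,n=12,lim=None,w=.001):
    """local coords (mm) of points, x axis at yaw"""
    a=np.radians(yaw); R=np.array([[np.cos(a),-np.sin(a)],[np.sin(a),np.cos(a)]]); return (q[:,:2]-c)@R*1000
def fitside(L,ax,sgn,lo,hi,n=14):
    """fit line to extreme of coord ax (sign sgn) binned over other coord in [lo,hi]; returns offset at mid, slope deg"""
    o=1-ax; b=np.linspace(lo,hi,n+1); X=[];Y=[]
    for i in range(n):
        m=(L[:,o]>b[i])&(L[:,o]<=b[i+1])
        if m.sum()>3: X.append((b[i]+b[i+1])/2); Y.append(sgn*np.percentile(sgn*L[m,ax],97))
    k=np.polyfit(X,Y,1); r=np.array(Y)-np.polyval(k,X); ok=abs(r)<2*np.std(r)+.1; k=np.polyfit(np.array(X)[ok],np.array(Y)[ok],1)
    return round(k[1]+k[0]*(lo+hi)/2,2), round(np.degrees(np.arctan(k[0])),2), round(np.std(r[ok]),2)
E
python3 - <<'E'
from h import *
z=np.load('w1.npz'); s=dict(position=z['p'],tool_rot=z['R']); K,T=cam('wrist',s); P=cloud(z['d'],K,T)
c=np.array([.558,-.244]); yaw=87.5
r,q=rect(P,.018,.027,(.5,.66,-.29,-.2)); L=edges(q,c,yaw)
print('n',len(L))
print('+x edge',fitside(L,0,1,-28,24)); print('-x edge',fitside(L,0,-1,-28,24)); print('+y edge',fitside(L,1,1,-26,26))
print('-y edge left',fitside(L,1,-1,-28,-20,4),'right',fitside(L,1,-1,20,28,4))
print('lug +x',fitside(L,0,1,-60,-34,6),'-x',fitside(L,0,-1,-60,-34,6))
r,q=rect(P,.055,.08,(.5,.58,-.29,-.2)); L=edges(q,c,yaw)
print('block',fitside(L,0,1,-10,10,8),fitside(L,0,-1,-10,10,8),fitside(L,1,1,-12,12,8),fitside(L,1,-1,-12,12,8))
r,q=rect(P,.047,.0565,(.585,.66,-.29,-.2)); print('bar',[np.round(x,1) for x in r],q.mean(0))
E
```

```text
n 2024
+x edge (np.float64(26.55), np.float64(13.09), np.float64(3.31))
-x edge (np.float64(-26.5), np.float64(-14.79), np.float64(3.63))
+y edge (np.float64(41.33), np.float64(-0.39), np.float64(0.23))
-y edge left (np.float64(-14.44), np.float64(-5.35), np.float64(0.78)) right (np.float64(-14.86), np.float64(6.92), np.float64(0.83))
lug +x (np.float64(15.75), np.float64(-0.11), np.float64(0.02)) -x (np.float64(-16.08), np.float64(-2.47), np.float64(1.58))
block (np.float64(14.56), np.float64(0.54), np.float64(0.25)) (np.float64(-15.29), np.float64(2.49), np.float64(0.03)) (np.float64(24.95), np.float64(-0.25), np.float64(0.04)) (np.float64(2.23), np.float64(0.35), np.float64(0.22))
bar [array([ 604.5, -246.5]), array([40. , 11.9]), np.float64(28.5)] [ 0.60262959 -0.24663798  0.05389856]
```

```bash
python3 - <<'E'
from h import *
z=np.load('w1.npz'); s=dict(position=z['p'],tool_rot=z['R']); K,T=cam('wrist',s); P=cloud(z['d'],K,T)
c=np.array([.5455,-.2445]); yaw=87.3
r,q=rect(P,.018,.027,(.5,.66,-.29,-.2)); L=edges(q,c,yaw)
print('+x edge',fitside(L,0,1,-26,26)); print('-x edge',fitside(L,0,-1,-26,26)); print('+y edge',fitside(L,1,1,-26,26))
print('-y edge left',fitside(L,1,-1,-28,-20,4),'right',fitside(L,1,-1,20,28,4))
print('lug +x',fitside(L,0,1,-60,-34,6),'-x',fitside(L,0,-1,-60,-34,6))
r,q=rect(P,.055,.08,(.5,.58,-.29,-.2)); L=edges(q,c,yaw)
print('block',fitside(L,0,1,-10,10,8),fitside(L,0,-1,-10,10,8),fitside(L,1,1,-12,12,8),fitside(L,1,-1,-12,12,8))
for nm in ['top','side']:
  Q=np.load(nm+'P.npy'); r,q=rect(Q,.018,.027,(.5,.66,-.29,-.2)); L=edges(q,c,yaw)
  print(nm,'+x edge',fitside(L,0,1,-26,26),'-x edge',fitside(L,0,-1,-26,26),'+y edge',fitside(L,1,1,-26,26),'lug',fitside(L,0,1,-60,-34,6),fitside(L,0,-1,-60,-34,6))
plan([.5455,-.2445,.032],87.3)
print(T)
E
```

```text
+x edge (np.float64(29.77), np.float64(-2.71), np.float64(0.37))
-x edge (np.float64(-28.07), np.float64(2.06), np.float64(0.57))
+y edge (np.float64(28.8), np.float64(-0.18), np.float64(0.11))
-y edge left (np.float64(-26.84), np.float64(-11.75), np.float64(0.72)) right (np.float64(-26.79), np.float64(14.55), np.float64(0.78))
lug +x (np.float64(16.83), np.float64(-1.31), np.float64(0.25)) -x (np.float64(-16.06), np.float64(2.24), np.float64(0.26))
block (np.float64(15.84), np.float64(-0.49), np.float64(0.34)) (np.float64(-13.81), np.float64(0.53), np.float64(0.22)) (np.float64(12.48), np.float64(-0.38), np.float64(0.07)) (np.float64(-10.33), np.float64(0.27), np.float64(0.17))
top +x edge (np.float64(29.75), np.float64(1.14), np.float64(1.31)) -x edge (np.float64(-22.75), np.float64(-2.18), np.float64(3.67)) +y edge (np.float64(24.84), np.float64(0.81), np.float64(1.2)) lug (np.float64(17.23), np.float64(-0.36), np.float64(1.35)) (np.float64(-2.61), np.float64(-38.93), np.float64(1.21))
side +x edge (np.float64(5.81), np.float64(49.02), np.float64(13.3)) -x edge (np.float64(-27.98), np.float64(0.67), np.float64(0.31)) +y edge (np.float64(28.91), np.float64(0.39), np.float64(0.44)) lug (np.float64(10.96), np.float64(47.65), np.float64(6.5)) (np.float64(-15.09), np.float64(3.0), np.float64(0.37))
shift [ 0.27  -0.113  3.367] rot [-0.001  0.003 -0.026] dist mm 168.99529382307517
[[ 5.27614644e-02  9.51928715e-01  3.01741528e-01  4.82068033e-01]
 [ 9.98607054e-01 -5.04230874e-02 -1.55390801e-02 -2.36860368e-01]
 [ 4.22642940e-04  3.02141083e-01 -9.53263126e-01  3.77668035e-01]
 [ 0.00000000e+00  0.00000000e+00  0.00000000e+00  1.00000000e+00]]
```

```bash
python3 - <<'E'
from h import *
plan([.5446,-.2436,.06],87.2)
plan([.5446,-.2436,.029],87.2)
E
```

```text
shift [ 0.289 -0.096  2.807] rot [-0.001  0.003 -0.014] dist mm 141.1818285593218
shift [ 0.289 -0.096  3.427] rot [-0.001  0.003 -0.014] dist mm 172.03461281720945
```

>>> send_rows([
  [0.29, -0.1, 1.0, 0, 0, 0, 85],
  [0.29, -0.1, 2.0, 0, 0, 0, 85],
  [0.29, -0.1, 2.8, 0, 0, 0, 85],
  [0.29, -0.1, 3.42, 0, 0, 0, 85],
  [0.29, -0.1, 3.42, 0, 0, 0, 85],
], grip_force=50)

```text
time_s: 3.35
position: [0.5436, -0.2436, 0.0275]
tool_rot: [[-0.999, 0.051, -0.003], [0.051, 0.999, 0.002], [0.003, 0.002, -1.0]]
ft_force: [0.3, -0.9, 0.9]
grip_width: 0.0849
```

```bash
python3 - <<'E'
from h import *
plan([.5446,-.2436,.029],87.2)
s,im,d=snap('wrist','w2.png'); s,im,d=snap('side','s2.png')
cv2.imwrite('pics/s2.png',cv2.resize(im[250:384,220:400,::-1],None,fx=4,fy=4))
E
```

```text
shift [-0.019  0.002 -0.03 ] rot [ 0.016 -0.024 -0.018] dist mm 1.7972534089505405
```

View pics/w2.png

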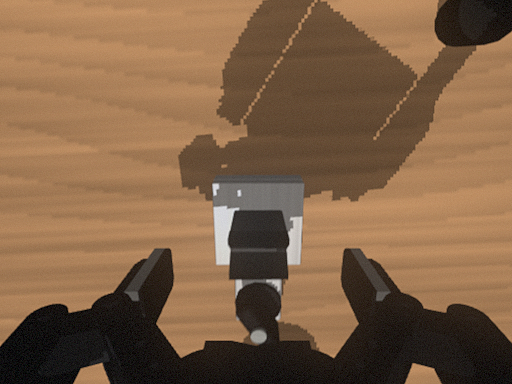

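View pics/s2.png

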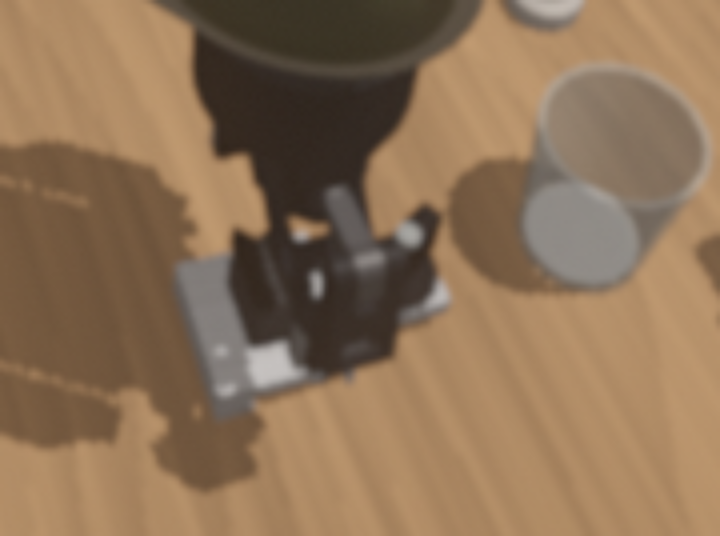

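The fingers straddle the block, centred on column 258, so I'll close.

>>> send_rows([
  [0, 0, 0, 0, 0, 0, 30],
  [0, 0, 0, 0, 0, 0, 25],
  [0, 0, 0, 0, 0, 0, 25],
  [0, 0, 0, 0, 0, 0, 25],
  [0, 0, 0, 0, 0, 0, 25],
], grip_force=60)

```text
time_s: 4.08
position: [0.5448, -0.2451, 0.0294]
tool_rot: [[-0.999, 0.052, 0.001], [0.052, 0.999, -0.0], [-0.001, -0.0, -1.0]]
ft_force: [-0.3, 1.6, 6.2]
grip_width: 0.0257
```

```bash
python3 - <<'E'
from h import *
s,im,d=snap('wrist','w3.png'); print(s['position'],s['grip_width'],s['ft_force'],s['wrist_torque'])
K,T=cam('wrist',s); print(proj(s['position'],K,T))
E
```

```text
[ 0.54481811 -0.24509377  0.02939782] 0.025737187239971992 [-0.25280579  1.59301204  6.1859362 ] [0.20473825 0.20741058 0.00559052]
[[257.14075527 224.88247794]]
```

View pics/w3.png

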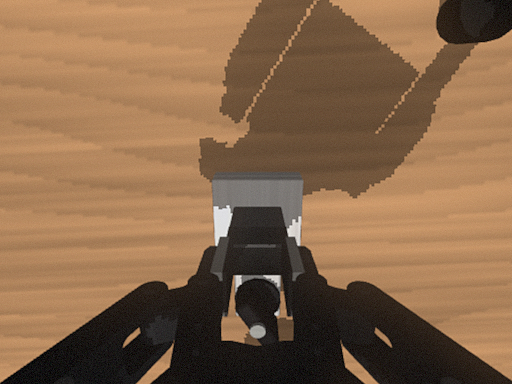

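>>> send_rows([
  [0, 0, 0, 0, 0, 0, 15],
  [0, 0, 0, 0, 0, 0, 15],
], grip_force=60)

```text
time_s: 4.38
position: [0.5449, -0.2451, 0.0296]
tool_rot: [[-0.999, 0.052, 0.001], [0.052, 0.999, -0.0], [-0.001, -0.0, -1.0]]
ft_force: [-2.0, 2.0, 7.1]
grip_width: 0.0231
```

```bash
python3 - <<'E'
from h import *
s,im,d=snap('side','s3.png'); print(s['position'],s['grip_width'],s['ft_force'],s['wrist_torque'])
cv2.imwrite('pics/s3.png',cv2.resize(im[250:384,220:400,::-1],None,fx=4,fy=4,interpolation=cv2.INTER_CUBIC))
E
```

```text
[ 0.54486598 -0.24513409  0.02960059] 0.023123438001282484 [-2.00836118  2.01633881  7.07927004] [ 0.32073848  0.18327473 -0.03914427]
```

View pics/s3.png

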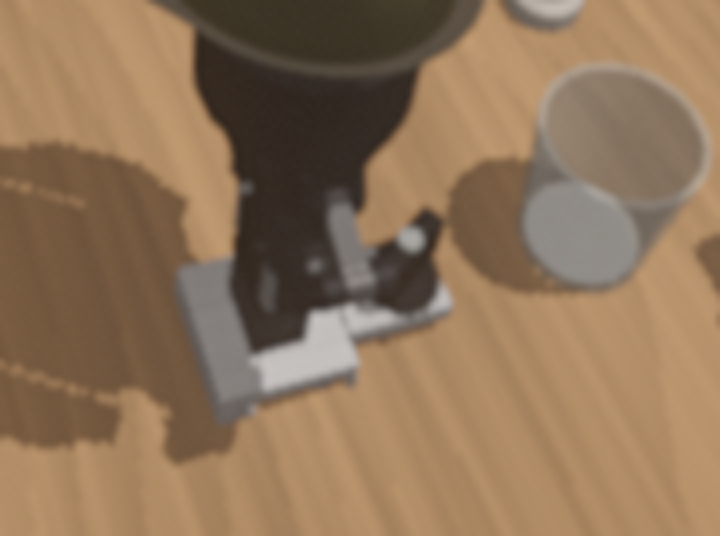

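>>> send_rows([
  [0, 0, -0.1, 0, 0, 0, 15],
  [0, 0, -0.2, 0, 0, 0, 15],
  [0, 0, -0.4, 0, 0, 0, 15],
  [0, 0, -0.4, 0, 0, 0, 15],
], grip_force=60)

```text
time_s: 4.92
position: [0.5451, -0.2455, 0.0498]
tool_rot: [[-0.999, 0.052, 0.002], [0.052, 0.999, -0.001], [-0.002, -0.001, -1.0]]
ft_force: [-0.4, 0.8, -0.5]
grip_width: 0.0152
```

```bash
python3 - <<'E'
from h import *
s,im,d=snap('side','s4.png'); print(s['position'],s['grip_width'],s['ft_force'],s['wrist_torque'])
cv2.imwrite('pics/s4.png',cv2.resize(im[250:384,220:400,::-1],None,fx=4,fy=4,interpolation=cv2.INTER_CUBIC))
s,im,d=snap('wrist','w4.png')
E
```

```text
[ 0.54505932 -0.2454796   0.04983912] 0.015172279645727283 [-0.40968123  0.8310289  -0.49559731] [-0.00781135  0.06732825  0.05701198]
```

View pics/s4.png

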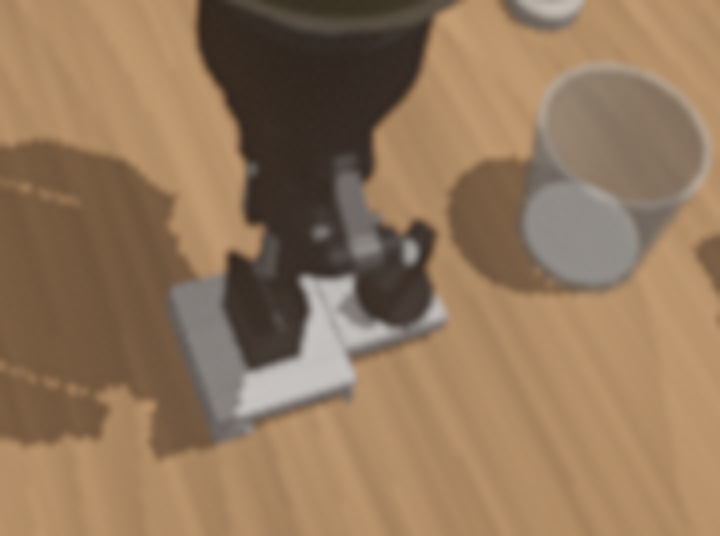

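View pics/w4.png

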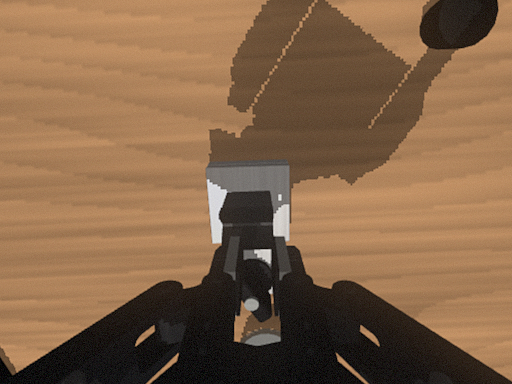

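The fingers missed: they closed beyond the block's knob side (crop around (330,270)), with the block standing free at (265,320). I need to find where the fingertips really are relative to the reported TCP.

```bash
python3 - <<'E'
from h import *
np.set_printoptions(precision=4,suppress=True)
s=status.observe(); p=s['position']
for n in ['side','wrist']:
    im,d=vision.get_image(n); K,T=cam(n,s); P=cloud(d,K,T); np.save(n+'P5.npy',P)
    print(n,'TCP px',proj(p,K,T), 'grasp px',proj(p+[0,0,.019],K,T))
    q=P.reshape(-1,3); m=(abs(q[:,0]-p[0])<.07)&(abs(q[:,1]-p[1])<.06)&(q[:,2]>.075)&(q[:,2]<.11)
    print(len(q[m]),np.percentile(q[m],[2,50,98],axis=0))
    print(n)
    for y in range(240,300,6) if n=='wrist' else range(300,322,2):
        print(y,[tuple(np.round(P[y,x]*1000).astype(int)) for x in (range(222,300,8) if n=='wrist' else range(290,316,3))])
    print('block',np.median(q[(q[:,2]>.058)&(q[:,2]<.07)&(abs(q[:,0]-.545)<.03)&(abs(q[:,1]-p[1])<.06)],0))
E
```

```text
side TCP px [[286.7782 321.0559]] grasp px [[287.692  315.2048]]
102 [[ 0.5332 -0.265   0.0854]
 [ 0.5363 -0.2534  0.0988]
 [ 0.5415 -0.2311  0.1095]]
side
300 [(np.int64(533), np.int64(-265), np.int64(152)), (np.int64(538), np.int64(-265), np.int64(149)), (np.int64(546), np.int64(-259), np.int64(135)), (np.int64(550), np.int64(-260), np.int64(135)), (np.int64(538), np.int64(-286), np.int64(182)), (np.int64(539), np.int64(-290), np.int64(189)), (np.int64(543), np.int64(-292), np.int64(190)), (np.int64(547), np.int64(-292), np.int64(188)), (np.int64(621), np.int64(-201), np.int64(1))]
302 [(np.int64(533), np.int64(-265), np.int64(146)), (np.int64(540), np.int64(-262), np.int64(138)), (np.int64(544), np.int64(-264), np.int64(139)), (np.int64(548), np.int64(-265), np.int64(139)), (np.int64(538), np.int64(-287), np.int64(179)), (np.int64(538), np.int64(-292), np.int64(188)), (np.int64(542), np.int64(-293), np.int64(187)), (np.int64(546), np.int64(-294), np.int64(187)), (np.int64(619), np.int64(-205), np.int64(2))]
304 [(np.int64(533), np.int64(-265), np.int64(141)), (np.int64(538), np.in
[... 8164 characters left out ...]
p.int64(612), np.int64(-238), np.int64(23)), (np.int64(542), np.int64(-236), np.int64(122)), (np.int64(534), np.int64(-234), np.int64(134)), (np.int64(533), np.int64(-231), np.int64(136))]
294 [(np.int64(532), np.int64(-257), np.int64(138)), (np.int64(532), np.int64(-254), np.int64(139)), (np.int64(544), np.int64(-253), np.int64(122)), (np.int64(593), np.int64(-255), np.int64(55)), (np.int64(594), np.int64(-250), np.int64(54)), (np.int64(602), np.int64(-245), np.int64(43)), (np.int64(634), np.int64(-238), np.int64(1)), (np.int64(545), np.int64(-236), np.int64(122)), (np.int64(534), np.int64(-234), np.int64(138)), (np.int64(534), np.int64(-231), np.int64(138))]
block [ 0.5415 -0.2498  0.0642]
```

Both cameras put the real fingertips about 38 mm above the reported TCP, so the jaws closed over the rubber V. I'll lift, set the opening to about 32 and measure the tip offset with the block out of the way.

>>> send_rows([
  [0, 0, -1.0, 0, 0, 0, 32],
  [0, 0, -2.0, 0, 0, 0, 32],
  [0, 0, -3.0, 0, 0, 0, 32],
  [0, 0, -3.0, 0, 0, 0, 32],
  [0, 0, -3.0, 0, 0, 0, 32],
])

```text
time_s: 5.75
position: [0.5442, -0.2448, 0.1978]
tool_rot: [[-0.999, 0.052, -0.001], [0.052, 0.999, 0.001], [0.001, 0.001, -1.0]]
ft_force: [-0.7, -0.6, -0.1]
grip_width: 0.0319
```

```bash
python3 - <<'E'
from h import *
np.set_printoptions(precision=1,suppress=True)
s=status.observe(); p=s['position']; R=s['tool_rot']; print(p*1000,s['grip_width'],s['ft_force'])
for n in ['wrist','side']:
    im,d=vision.get_image(n); K,T=cam(n,s); P=cloud(d,K,T); cv2.imwrite(f'pics/c5{n}.png',im[:,:,::-1]); np.savez(f'c5{n}.npz',P=P,p=p,R=R)
    L=(P.reshape(-1,3)-p)@R*1000   # tool frame mm
    m=(abs(L[:,0])<40)&(abs(L[:,1])<70)&(L[:,2]>-90)&(L[:,2]<10)
    q=L[m]; print(n,len(q),'z max percentiles',np.percentile(q[:,2],[50,90,98,99.5,100]))
    for a in range(-90,10,6):
        t=q[(q[:,2]>=a)&(q[:,2]<a+6)]
        if len(t)>5: print(a,len(t),'x',np.percentile(t[:,0],[2,98]),'y',np.percentile(t[:,1],[2,98]),'inner',t[t[:,1]<0][:,1].max() if (t[:,1]<0).any() else None,t[t[:,1]>0][:,1].min() if (t[:,1]>0).any() else None)
    if n=='wrist':
        print(proj(p,K,T))
        # carriage
        c=np.array([.5446,-.2436]); r,q=rect(P,.018,.027,(.48,.68,-.3,-.18)); Lc=edges(q,c,87.2)
        print('+x',fitside(Lc,0,1,-26,26),'-x',fitside(Lc,0,-1,-26,26),'+y',fitside(Lc,1,1,-26,26),'-y',fitside(Lc,1,-1,20,28,4))
E
```

```text
[ 544.2 -244.8  197.8] 0.03188959993325528 [-0.7 -0.6 -0.1]
wrist 6402 z max percentiles [-78.2 -50.5 -42.2 -38.7 -35.9]
-90 2119 x [-10.2  13.8] y [-48.   47.5] inner -16.42979885317128 15.924599412600452
-84 1106 x [-2.5 13.9] y [-42.2  41.8] inner -17.70976347671607 17.13979414805702
-78 823 x [-10.3  12.3] y [-27.3  26.4] inner -16.15962395314763 15.466029790743296
-72 462 x [-10.2  11.6] y [-28.3  27.5] inner -16.118448723719776 15.52045890947778
-66 531 x [-8.8 11.6] y [-29.1  28.5] inner -16.166686353815123 15.476573367991492
-60 479 x [-9.2 11.5] y [-29.3  28.7] inner -16.18636283975965 15.504450935331175
-54 415 x [-9.8 11.5] y [-29.1  28.6] inner -16.185904123231754 15.489243730552843
-48 350 x [-9.2 11.5] y [-28.3  27.9] inner -16.180129859599557 15.497874593361422
-42 116 x [-10.   11.3] y [-22.   20.9] inner -16.233438381764827 15.515171460522478
[[257.1 224.9]]
+x (np.float64(20.59), np.float64(-1.78), np.float64(0.52)) -x (np.float64(-37.16), np.float64(-1.51), np.float64(0.52)) +y (np.float64(33.25), np.float64(0.32), np.float64(17.44)) -y (np.float64(-132.67), np.float64(-45.34), np.float64(0.0))
side 695 z max percentiles [-64.9 -44.7 -38.5 -37.2 -36.5]
-90 180 x [-8.1 13.3] y [-48.   43.6] inner -16.82953500973879 16.014353931662818
-84 70 x [ 3.  13.4] y [-44.9  30.1] inner -19.537554000137806 16.472439551128573
-78 42 x [ 3.2 11.9] y [-25.2  22.4] inner -16.97059462608254 15.669210551612814
-72 45 x [ 3.2 10.9] y [-26.5  21.2] inner -16.934696446953076 15.87373573661554
-66 61 x [ 2.8 11.2] y [-29.5  20.2] inner -15.982364639234255 15.27879663356196
-60 86 x [-5.4 10.9] y [-30.1  21.9] inner -17.456297297412377 15.733588764007937
-54 88 x [-6.6 11. ] y [-29.8  20.8] inner -15.458923049185401 15.438366396544682
-48 78 x [-5.3 11. ] y [-28.9  19.4] inner -16.628704941115835 15.560113464810103
-42 45 x [-5.2 10.6] y [-22.4  19.6] inner -17.8854287173058 15.265334132718364
```

View pics/c5wrist.png

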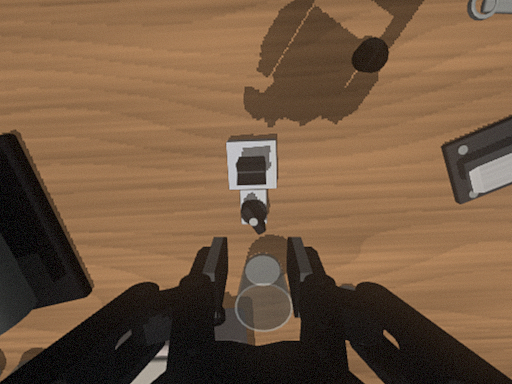

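View pics/c5side.png

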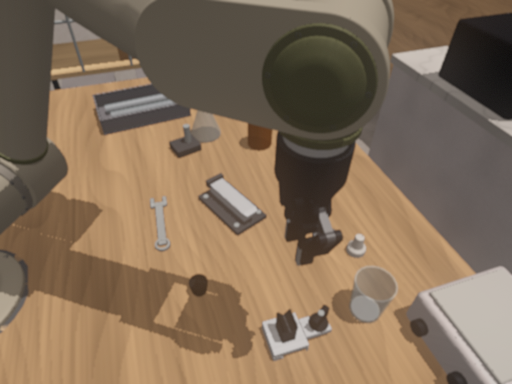

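```bash
python3 - <<'E'
from h import *
np.set_printoptions(precision=1,suppress=True)
z=np.load('c5wrist.npz'); P=z['P']
b=(.48,.65,-.30,-.20)
r,q=rect(P,.018,.027,b); print('plate',[np.round(x,1) for x in r])
r,qb=rect(P,.055,.075,(.5,.58,-.30,-.20)); print('block',[np.round(x,1) for x in r],len(qb))
r,qk=rect(P,.047,.0565,(.585,.66,-.30,-.20)); print('bar',[np.round(x,1) for x in r]); print('ax',r[0])
for c,yaw in [((.545,-.2515),88.5)]:
    c=np.array(c); L=edges(q,c,yaw)
    print('+x',fitside(L,0,1,-26,26),'-x',fitside(L,0,-1,-26,26),'+y',fitside(L,1,1,-26,26),'-y',fitside(L,1,-1,20,28,4),fitside(L,1,-1,-28,-20,4))
    L=edges(qb,c,yaw); print('block',fitside(L,0,1,-10,10,8),fitside(L,0,-1,-10,10,8),fitside(L,1,1,-12,12,8),fitside(L,1,-1,-12,12,8))
E
```

```text
plate [array([ 563.5, -252.6]), array([ 59.9, 107.4]), np.float64(88.7)]
block [array([ 539.9, -251.9]), array([32.1, 24.4]), np.float64(89.2)] 694
bar [array([ 600. , -252.7]), array([38.5, 12.4]), np.float64(30.7)]
ax (600.0348510742188, -252.67454528808594)
+x (np.float64(28.32), np.float64(0.37), np.float64(0.61)) -x (np.float64(-29.43), np.float64(0.54), np.float64(0.5)) +y (np.float64(33.97), np.float64(0.14), np.float64(0.39)) -y (np.float64(-21.4), np.float64(-14.1), np.float64(0.81)) (np.float64(-22.23), np.float64(-1.5), np.float64(0.32))
block (np.float64(14.21), np.float64(-1.02), np.float64(0.51)) (np.float64(-14.98), np.float64(-0.47), np.float64(0.4)) (np.float64(17.05), np.float64(0.61), np.float64(0.09)) (np.float64(-6.16), np.float64(-1.18), np.float64(0.44))
```

```bash
python3 - <<'E'
from h import *
plan([.5398,-.252,-.0095],88.7)
E
```

```text
shift [ 0.067 -0.156  4.133] rot [ 0.012 -0.019 -0.212] dist mm 206.80097301195542
```

>>> send_rows([
  [0.07, -0.16, 1.2, 0, 0, -0.2, 60],
  [0.07, -0.16, 2.3, 0, 0, -0.2, 60],
  [0.07, -0.16, 3.2, 0, 0, -0.2, 60],
  [0.07, -0.16, 3.8, 0, 0, -0.2, 60],
  [0.07, -0.16, 3.8, 0, 0, -0.2, 60],
])

```text
time_s: 6.48
position: [0.5391, -0.2518, 0.006]
tool_rot: [[-1.0, 0.024, -0.005], [0.024, 1.0, 0.004], [0.005, 0.004, -1.0]]
ft_force: [1.0, -0.1, -0.2]
grip_width: 0.0599
```

```bash
python3 - <<'E'
from h import *
plan([.5398,-.252,-.0095],88.7)
s,im,d=snap('side','s6.png')
cv2.imwrite('pics/s6.png',cv2.resize(im[250:384,220:400,::-1],None,fx=4,fy=4,interpolation=cv2.INTER_CUBIC))
E
```

```text
shift [-0.015 -0.004  0.31 ] rot [ 0.026 -0.038 -0.012] dist mm 15.505312384062043
```

View pics/s6.png

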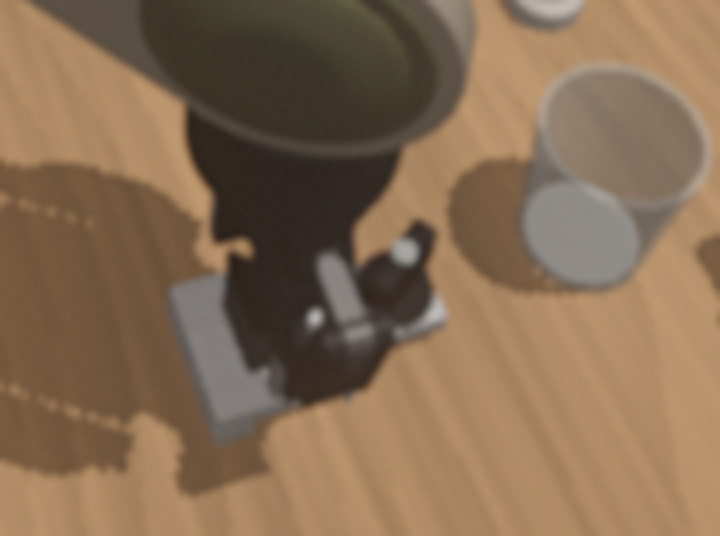

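>>> send_rows([
  [-0.01, 0, 0.2, 0, 0, 0, 60],
  [-0.01, 0, 0.3, 0, 0, 0, 60],
  [-0.01, 0, 0.3, 0, 0, 0, 45],
], grip_force=50)

```text
time_s: 6.9
position: [0.5411, -0.2529, -0.0062]
tool_rot: [[-1.0, 0.024, -0.0], [0.024, 1.0, 0.0], [0.0, 0.0, -1.0]]
ft_force: [1.1, 0.5, -0.3]
grip_width: 0.0457
```

>>> send_rows([
  [0, 0, 0, 0, 0, 0, 35],
  [0, 0, 0, 0, 0, 0, 25],
  [0, 0, 0, 0, 0, 0, 25],
  [0, 0, 0, 0, 0, 0, 25],
], grip_force=60)

```text
time_s: 7.4
position: [0.5415, -0.253, -0.0056]
tool_rot: [[-1.0, 0.024, 0.001], [0.024, 1.0, -0.0], [-0.001, -0.0, -1.0]]
ft_force: [1.0, 2.7, 4.7]
grip_width: 0.0312
```

```bash
python3 - <<'E'
from h import *
s,im,d=snap('wrist','w7.png'); print(s['position'],s['grip_width'],s['ft_force'],s['wrist_torque'])
plan([.5398,-.252,-.0095],88.7)
E
```

```text
[ 0.54150154 -0.25298425 -0.00564378] 0.031175089620299606 [0.97974824 2.71256617 4.69211751] [ 0.36314965  0.09536541 -0.04671073]
shift [0.035 0.019 0.077] rot [-0.003  0.007 -0.012] dist mm 4.327504451644918
```

View pics/w7.png

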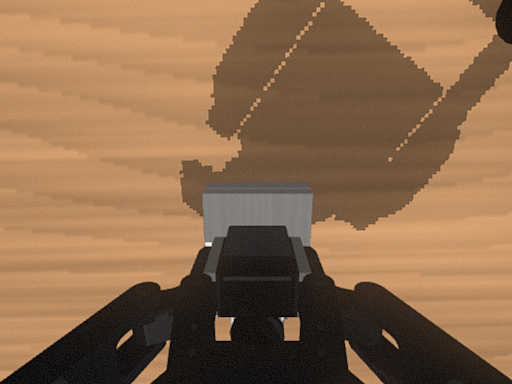

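>>> send_rows([
  [0, 0, -0.1, 0, 0, 0, 25],
  [0, 0, -0.4, 0, 0, 0, 25],
  [0, 0, -0.8, 0, 0, 0, 25],
  [0, 0, -1.2, 0, 0, 0, 25],
  [0, 0, -1.2, 0, 0, 0, 25],
], grip_force=70)

```text
time_s: 8.07
position: [0.5418, -0.2534, 0.0555]
tool_rot: [[-1.0, 0.024, 0.003], [0.024, 1.0, -0.002], [-0.003, -0.002, -1.0]]
ft_force: [-0.6, 0.3, -4.0]
grip_width: 0.031
```

```bash
python3 - <<'E'
from h import *
s,im,d=snap('side','s8.png'); print(s['position'],s['grip_width'],s['ft_force'],s['wrist_torque'])
cv2.imwrite('pics/s8.png',cv2.resize(im[230:364,220:400,::-1],None,fx=4,fy=4,interpolation=cv2.INTER_CUBIC))
plan([.590,-.045,.12],111.4)
E
```

```text
[ 0.54184587 -0.25344982  0.05551159] 0.030975258520007924 [-0.64508372  0.27482531 -4.00654021] [ 0.02036917 -0.02149319 -0.03129848]
shift [-0.875  4.182 -1.317] rot [-0.006  0.005 -2.849] dist mm 223.55855577885885
```

View pics/s8.png

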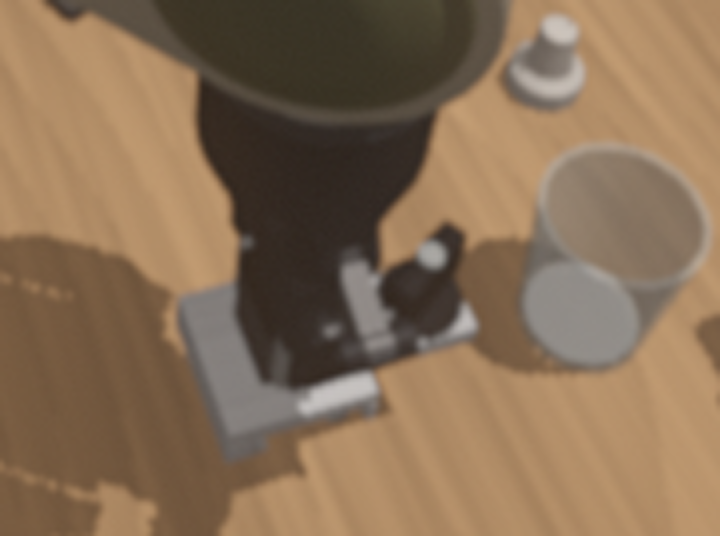

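>>> send_rows([
  [0, 0.6, -0.9, 0, 0, -0.6, 25],
  [-0.3, 1.6, -1.1, 0, 0, -1.4, 25],
  [-0.6, 2.6, -1.1, 0, 0, -2.2, 25],
  [-0.87, 3.5, -1.1, 0, 0, -2.85, 25],
  [-0.87, 4.18, -1.1, 0, 0, -2.85, 25],
])

```text
time_s: 8.75
position: [0.5898, -0.043, 0.1076]
tool_rot: [[-0.93, -0.367, -0.002], [-0.367, 0.93, 0.001], [0.001, 0.001, -1.0]]
ft_force: [0.5, -1.5, -3.7]
grip_width: 0.0311
```

>>> send_rows([
  [0, 0, 0, 0, 0, 0, 25],
  [0, 0, 0, 0, 0, 0, 25],
])

```text
time_s: 9.0
position: [0.5894, -0.0455, 0.1081]
tool_rot: [[-0.931, -0.365, -0.001], [-0.365, 0.931, -0.0], [0.001, 0.0, -1.0]]
ft_force: [-0.2, -0.2, -3.9]
grip_width: 0.0312
```

```bash
python3 - <<'E'
from h import *
np.set_printoptions(precision=2,suppress=True)
s,im,d=snap('wrist','w9.png'); print(s['position'],s['grip_width'],s['ft_force'],s['wrist_torque'])
K,T=cam('wrist',s); P=cloud(d,K,T); np.savez('w9.npz',P=P,p=s['position'],R=s['tool_rot'])
plan([.590,-.045,.11],111.4)
b=(.4,.7,-.03,.2)
for l,lo,hi in [('base',.008,.017),('top',.040,.049),('stop',.0505,.057)]:
    r,q=rect(P,lo,hi,b); print(l,len(q),[np.round(x,1) for x in r])
L=(P.reshape(-1,3)-s['position'])@s['tool_rot']*1000
m=(abs(L[:,0])<60)&(abs(L[:,1])<50)&(L[:,2]<10)&(L[:,2]>-25); q=L[m]; print(len(q)); h=np.histogram(q[:,2],20); print(h)
E
```

```text
[ 0.59 -0.05  0.11] 0.03124926179429228 [-0.16 -0.19 -3.91] [-0.09  0.03 -0.06]
shift [-0.01  0.01 -0.04] rot [ 0.   -0.01 -0.01] dist mm 2.019887411078087
base 7127 [array([542.4,  73. ]), array([ 82.9, 150. ]), np.float64(21.4)]
top 5843 [array([542.7,  69.3]), array([ 43.9, 139.2]), np.float64(19.9)]
stop 810 [array([520.6, 129.6]), array([43.4, 13.7]), np.float64(22.4)]
929
(array([47, 54, 57, 54, 37, 57, 57, 50, 34, 55, 46, 57, 35, 59, 31, 33, 55,
       30, 57, 24]), array([-24.99, -24.03, -23.08, -22.12, -21.17, -20.21, -19.26, -18.3 ,
       -17.34, -16.39, -15.43, -14.48, -13.52, -12.57, -11.61, -10.65,
        -9.7 ,  -8.74,  -7.79,  -6.83,  -5.88]))
```

View pics/w9.png

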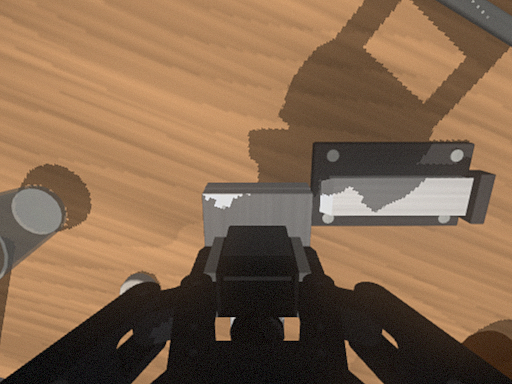

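```bash
python3 - <<'E'
from h import *
np.set_printoptions(precision=2,suppress=True)
z=np.load('w9.npz'); P=z['P'];p=z['p'];R=z['R']
c=np.array([.543,.073]); yaw=111.4
Q=P.reshape(-1,3)
def sel(lo,hi,b): 
    m=(Q[:,2]>lo)&(Q[:,2]<hi)&(Q[:,0]>b[0])&(Q[:,0]<b[1])&(Q[:,1]>b[2])&(Q[:,1]<b[3]); return Q[m]
b=(.4,.7,-.03,.2)
for nm,lo,hi,rx,ry in [('base',.009,.016,(-70,70),(-38,38)),('top',.0425,.048,(-50,45),(-14,14)),('stop',.0505,.056,(58,70),(-20,20))]:
    q=sel(lo,hi,b); L=edges(q,c,yaw); L=L[(abs(L[:,0])<90)&(abs(L[:,1])<60)]
    print(nm,len(L),'z',np.median(q[:,2]),'+y',fitside(L,1,1,*rx),'-y',fitside(L,1,-1,*rx),'-x',fitside(L,0,-1,*ry),'+x',fitside(L,0,1,*ry))
# stop face: -x side of stop
# carriage in tool frame
L=(Q-p)@R*1000
pl=L[(abs(L[:,0])<60)&(abs(L[:,1])<40)&(L[:,2]>-34)&(L[:,2]<-20)]
h=np.histogram(pl[:,2],28); print(h[0]); print(h[1])
E
```

```text
base 6830 z 0.012447042223857258 +y (np.float64(41.06), np.float64(0.06), np.float64(0.04)) -y (np.float64(-39.39), np.float64(0.02), np.float64(0.22)) -x (np.float64(-72.09), np.float64(0.89), np.float64(1.59)) +x (np.float64(11.11), np.float64(52.89), np.float64(60.99))
top 5750 z 0.04541703218643925 +y (np.float64(16.18), np.float64(-0.04), np.float64(0.09)) -y (np.float64(-15.93), np.float64(-0.06), np.float64(0.21)) -x (np.float64(-68.57), np.float64(-0.46), np.float64(0.51)) +x (np.float64(53.4), np.float64(0.9), np.float64(0.45))
stop 810 z 0.05327154404639664 +y (np.float64(20.86), np.float64(1.0), np.float64(2.89)) -y (np.float64(-19.53), np.float64(-1.97), np.float64(1.46)) -x (np.float64(55.12), np.float64(-0.16), np.float64(0.17)) +x (np.float64(66.41), np.float64(-0.12), np.float64(0.19))
[ 176  161   92   40   29   17   34   53  232  805 1374 1174  575  136
   38   27   37   32   23   28   38   13   29   34   34   17   16   31]
[-34.   -33.5  -33.   -32.5  -32.   -31.5  -31.01 -30.51 -30.01 -29.51
 -29.01 -28.51 -28.01 -27.51 -27.01 -26.51 -26.01 -25.52 -25.02 -24.52
 -24.02 -23.52 -23.02 -22.52 -22.02 -21.52 -21.02 -20.52 -20.03]
```

```bash
python3 - <<'E'
from h import *
np.set_printoptions(precision=3,suppress=True)
z=np.load('w9.npz'); P=z['P'];p=z['p'];R=z['R']; Q=P.reshape(-1,3)
L=(Q-p)@R*1000
m=(abs(L[:,0])<60)&(abs(L[:,1])<40)&(L[:,2]>-30.5)&(L[:,2]<-27); q=L[m]
A=np.c_[q[:,:2],np.ones(len(q))]; k=np.linalg.lstsq(A,q[:,2],rcond=None)[0]; print('plane slopes deg',np.degrees(k[:2]),k[2], len(q))
def f(L,ax,s,lo,hi,n=10): return fitside(L,ax,s,lo,hi,n)
print('plate +x(carr +y)',f(q,0,1,-25,25),'plate -y',f(q,1,-1,14,28),'plate +y',f(q,1,1,14,28),'range',q.min(0),q.max(0))
b=L[(abs(L[:,0])<20)&(abs(L[:,1])<15)&(L[:,2]>-78)&(L[:,2]<-60)]; print('block top',len(b),np.percentile(b,[1,50,99],axis=0)); print(f(b,0,1,-10,10),f(b,0,-1,-10,10))
# rail axis in tool coordinates
c=np.array([.543,.073]); a=np.radians(111.4); 
y0=.1e-3; n=np.array([-np.sin(a),np.cos(a)]); o=c+n*y0; pt=np.r_[o,.045]; print('rail origin in tool',(pt-p)@R*1000,'dir',np.array([np.cos(a),np.sin(a),0])@R)
E
```

```text
plane slopes deg [-0.009  0.032] -28.607497405072547 4350
plate +x(carr +y) (np.float64(31.06), np.float64(-0.01), np.float64(0.12)) plate -y (np.float64(-28.06), np.float64(-0.73), np.float64(0.4)) plate +y (np.float64(27.43), np.float64(-0.22), np.float64(0.17)) range [-58.343 -30.384 -30.496] [ 31.743  29.578 -27.007]
block top 4493 [[-10.64  -14.67  -74.529]
 [ -0.901  -0.147 -69.099]
 [ 13.742  14.705 -60.558]]
(np.float64(13.57), np.float64(-0.0), np.float64(0.06)) (np.float64(-9.87), np.float64(-0.61), np.float64(0.08))
rail origin in tool [  0.043 127.206  63.147] dir [-0.  1.  0.]
```

```bash
python3 - <<'E'
from h import *
np.set_printoptions(precision=1,suppress=True)
Pt=np.load('topP.npy'); z=np.load('w9.npz'); p=z['p'];R=z['R']
for n,(v,u) in dict(stopper=(144,310),beaker=(160,352),bung=(255,307),flask=(205,140),bottle=(160,168)).items():
    print(n,Pt[v,u]*1000,'tool',(Pt[v,u]-p)@R*1000)
E
```

```text
stopper [ 746.2 -118.1   38.6] tool [-119.5 -124.9   69.3]
beaker [ 709.2 -248.8    1.8] tool [ -37.4 -233.   106.2]
bung [ 424.7 -109.9   30.1] tool [176.9   0.1  78.2]
flask [554.5 360.1  69.7] tool [-115.5  390.3   38.4]
bottle [675.4 280.8 107.4] tool [-199.1  272.4    0.6]
```

Obstacles are clear. I'll lower to just above seating height, still short of the entry.

>>> send_rows([
  [-0.03, 0, 0.5, 0, 0, 0, 25],
  [-0.03, 0, 1.1, 0, 0, 0, 25],
  [-0.03, 0, 1.6, 0, 0, 0, 25],
  [-0.03, 0, 1.6, 0, 0, 0, 25],
  [-0.03, 0, 1.6, 0, 0, 0, 25],
])

```text
time_s: 9.68
position: [0.5918, -0.0453, 0.0298]
tool_rot: [[-0.931, -0.364, 0.002], [-0.364, 0.931, -0.0], [-0.001, -0.001, -1.0]]
ft_force: [0.3, 0.2, -4.9]
grip_width: 0.0311
```

```bash
cat > m.py <<'E'
from h import *
np.set_printoptions(precision=3,suppress=True)
def meas(fn):
    s,im,d=snap('wrist',fn+'.png'); p=s['position'];R=s['tool_rot']; print(s['time_s'],p*1000,s['ft_force'],s['wrist_torque'],s['grip_width'])
    K,T=cam('wrist',s); P=cloud(d,K,T); Q=P.reshape(-1,3); L=(Q-p)@R*1000; np.savez(fn+'.npz',P=P,p=p,R=R)
    m=(abs(L[:,0])<60)&(abs(L[:,1])<40)&(L[:,2]>-30.5)&(L[:,2]<-27); q=L[m]
    print('plate z',np.median(q[:,2]),'+x',fitside(q,0,1,-25,25,10),'-y',fitside(q,1,-1,14,28,8),'+y',fitside(q,1,1,14,28,8))
    b=L[(abs(L[:,0])<20)&(abs(L[:,1])<15)&(L[:,2]>-78)&(L[:,2]<-60)]; print('block x',fitside(b,0,1,-10,10,8),fitside(b,0,-1,-10,10,8))
    t=L[(Q[:,2]>.0425)&(Q[:,2]<.048)&(abs(L[:,0])<30)&(L[:,1]>35)]
    if len(t)>50:
        lo,hi=np.percentile(t[:,1],[1,99]); print('railtop y',lo,hi,'tz',np.median(t[:,2]),len(t)); print('  +x',fitside(t,0,1,lo+15,hi-5),'-x',fitside(t,0,-1,lo+15,hi-5),'entry',fitside(t,1,-1,-11,11,8))
    st=L[(Q[:,2]>.0505)&(Q[:,2]<.057)&(abs(L[:,0])<30)&(L[:,1]>60)]
    if len(st)>50: print('stop y',fitside(st,1,-1,-18,18,8),fitside(st,1,1,-18,18,8))
E
python3 -c "
from m import *
meas('w10')"
```

```text
9.675 [591.762 -45.265  29.772] [ 0.312  0.187 -4.867] [-0.026  0.054  0.001] 0.031054534854953814
plate z -28.608396895007804 +x (np.float64(30.99), np.float64(0.07), np.float64(0.12)) -y (np.float64(-28.26), np.float64(-0.36), np.float64(0.26)) +y (np.float64(27.44), np.float64(2.15), np.float64(0.3))
block x (np.float64(13.55), np.float64(0.05), np.float64(0.04)) (np.float64(-9.65), np.float64(-0.94), np.float64(0.19))
railtop y 56.49778773306648 154.26555685753323 tz -15.768885899653522 8409
  +x (np.float64(18.31), np.float64(0.06), np.float64(0.1)) -x (np.float64(-14.01), np.float64(0.01), np.float64(0.1)) entry (np.float64(58.23), np.float64(-1.52), np.float64(0.2))
```

View pics/w10.png

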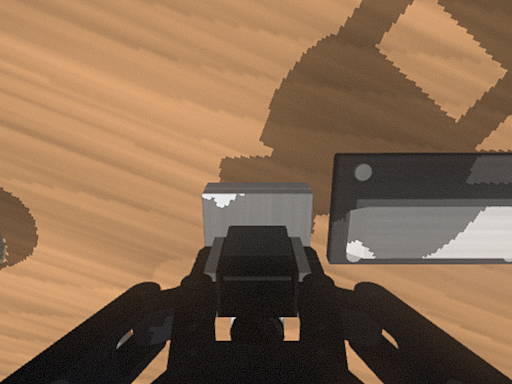

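>>> send_rows([
  [0.006, 0.2, 0.046, 0, 0, 0, 25],
  [0.006, 0.4, 0.046, 0, 0, 0, 25],
  [0.006, 0.45, 0.046, 0, 0, 0, 25],
  [0.006, 0.45, 0.046, 0, 0, 0, 25],
])

```text
time_s: 10.22
position: [0.5827, -0.0233, 0.0267]
tool_rot: [[-0.931, -0.366, 0.0], [-0.366, 0.931, -0.0], [-0.0, -0.0, -1.0]]
ft_force: [0.6, -0.6, -3.4]
grip_width: 0.0308
```

```bash
python3 -c "
from m import *
meas('w11')"
```

```text
10.225 [582.731 -23.311  26.684] [ 0.608 -0.585 -3.355] [-0.026  0.024 -0.003] 0.030750675851677716
plate z -28.614754780578878 +x (np.float64(30.99), np.float64(-0.03), np.float64(0.1)) -y (np.float64(-28.27), np.float64(-0.07), np.float64(0.28)) +y (np.float64(27.53), np.float64(-0.21), np.float64(0.14))
block x (np.float64(13.53), np.float64(-0.02), np.float64(0.07)) (np.float64(-9.78), np.float64(-0.09), np.float64(0.06))
railtop y 36.40344651426994 151.4999176258166 tz -18.81674484380103 10293
  +x (np.float64(18.02), np.float64(0.0), np.float64(0.05)) -x (np.float64(-14.35), np.float64(0.14), np.float64(0.14)) entry (np.float64(38.56), np.float64(-2.07), np.float64(0.38))
```

>>> send_rows([
  [0, 0.06, -0.013, 0, 0, 0, 25],
  [0, 0.14, -0.013, 0, 0, 0, 25],
  [0, 0.2, -0.013, 0, 0, 0, 25],
  [0, 0.26, -0.013, 0, 0, 0, 25],
  [0, 0.3, -0.013, 0, 0, 0, 25],
])

```text
time_s: 10.9
position: [0.5771, -0.0095, 0.0271]
tool_rot: [[-0.931, -0.365, -0.0], [-0.365, 0.931, -0.0], [0.0, -0.0, -1.0]]
ft_force: [0.6, 0.1, -3.5]
grip_width: 0.0307
```

```bash
cat > st.py <<'E'
from h import *
np.set_printoptions(precision=2,suppress=True)
s=status.observe(); R=s['tool_rot']; a=np.radians(111.4); c=np.array([.543,.073]); u=np.array([np.cos(a),np.sin(a)]); n=np.array([-u[1],u[0]])
d=(s['position'][:2]-c)*1000
print('t',round(s['time_s'],2),'rail x,y,z',d@u,d@n,s['position'][2]*1000,'F tool',s['ft_force']@R,'M tool',s['wrist_torque']@R,'w',s['grip_width'],'q6',s['q'][5])
print('tilt deg',np.degrees(Ro.from_matrix(Ryaw(111.4).T@R).as_rotvec()))
E
python3 st.py
```

```text
t 10.9 rail x,y,z -89.2436458597021 -1.6674541980832982 27.120602911231668 F tool [-0.64 -0.13  3.48] M tool [0.03 0.03 0.  ] w 0.030669878153555062 q6 -124.09943067045775
tilt deg [ 0.    0.   -0.01]
```

>>> send_rows([
  [0, 0.06, 0, 0, 0, 0, 25],
  [0, 0.12, 0, 0, 0, 0, 25],
  [0, 0.18, 0, 0, 0, 0, 25],
  [0, 0.24, 0, 0, 0, 0, 25],
  [0, 0.3, 0, 0, 0, 0, 25],
])

```text
time_s: 11.52
position: [0.5713, 0.0039, 0.027]
tool_rot: [[-0.931, -0.365, -0.001], [-0.365, 0.931, -0.001], [0.001, -0.001, -1.0]]
ft_force: [-0.2, -4.8, -5.7]
grip_width: 0.0312
```

```bash
python3 st.py; python3 -c "
from m import *
meas('w12')"
```

```text
t 11.53 rail x,y,z -74.69832238990503 -1.1706230649386546 26.978964438173033 F tool [ 1.97 -4.42  5.71] M tool [ 0.83  0.63 -0.06] w 0.031199628249977046 q6 -122.82469590615983
tilt deg [ 0.04  0.07 -0.02]
11.525 [571.346   3.879  26.979] [-0.227 -4.841 -5.704] [-1.     0.281  0.062] 0.031199628249977046
plate z -28.624865933036453 +x (np.float64(31.05), np.float64(0.09), np.float64(0.09)) -y (np.float64(-28.32), np.float64(-0.12), np.float64(0.18)) +y (np.float64(27.42), np.float64(1.07), np.float64(0.25))
block x (np.float64(13.55), np.float64(-0.04), np.float64(0.04)) (np.float64(-9.83), np.float64(-0.41), np.float64(0.15))
railtop y 36.209879338254325 131.09495576859408 tz -18.5994191259601 8745
  +x (np.float64(17.37), np.float64(0.03), np.float64(0.11)) -x (np.float64(-15.2), np.float64(-0.07), np.float64(0.15)) entry (np.float64(38.03), np.float64(-0.46), np.float64(0.31))
stop y (np.float64(129.76), np.float64(0.18), np.float64(0.08)) (np.float64(141.46), np.float64(-0.61), np.float64(0.18))
```

>>> send_rows([
  [0, 0.1, 0.003, 0, 0, 0, 25],
  [0, 0.2, 0.003, 0, 0, 0, 25],
  [0, 0.3, 0.003, 0, 0, 0, 25],
  [0, 0.4, 0.003, 0, 0, 0, 25],
  [0, 0.5, 0.003, 0, 0, 0, 25],
])

```text
time_s: 12.2
position: [0.5622, 0.0272, 0.0269]
tool_rot: [[-0.931, -0.365, -0.001], [-0.365, 0.931, -0.001], [0.001, -0.0, -1.0]]
ft_force: [-3.1, -4.7, -3.0]
grip_width: 0.0311
```

```bash
python3 st.py
```

```text
t 12.2 rail x,y,z -49.64799391452768 -1.209730368508282 26.937759989760675 F tool [ 4.63 -3.21  2.97] M tool [ 0.6   0.73 -0.06] w 0.031074871621120607 q6 -120.62613124041876
tilt deg [ 0.03  0.06 -0.  ]
```

>>> send_rows([
  [0.004, 0.12, 0, 0, 0, 0, 25],
  [0.006, 0.24, 0, 0, 0, 0, 25],
  [0.006, 0.36, 0, 0, 0, 0, 25],
  [0.006, 0.48, 0, 0, 0, 0, 25],
  [0.006, 0.6, 0, 0, 0, 0, 25],
])

```text
time_s: 12.82
position: [0.551, 0.0557, 0.0269]
tool_rot: [[-0.931, -0.365, -0.0], [-0.365, 0.931, -0.0], [0.0, 0.0, -1.0]]
ft_force: [-3.3, -4.5, -4.2]
grip_width: 0.0309
```

```bash
python3 st.py
```

```text
t 12.82 rail x,y,z -18.992752650258716 -1.162115773478454 26.940421325642188 F tool [ 4.75 -2.99  4.24] M tool [ 0.58  0.62 -0.06] w 0.030886994448735678 q6 -117.87721418445275
tilt deg [-0.01  0.03 -0.01]
```

>>> send_rows([
  [0.004, 0.12, 0, 0, 0, 0, 25],
  [0.006, 0.24, 0, 0, 0, 0, 25],
  [0.006, 0.36, 0, 0, 0, 0, 25],
  [0.006, 0.48, 0, 0, 0, 0, 25],
  [0.006, 0.58, 0, 0, 0, 0, 25],
])

```text
time_s: 13.45
position: [0.5403, 0.0827, 0.0269]
tool_rot: [[-0.931, -0.365, -0.0], [-0.365, 0.931, 0.0], [0.0, 0.0, -1.0]]
ft_force: [0.2, -4.4, -6.8]
grip_width: 0.031
```

```bash
python3 st.py;  python3 -c "
from m import *
meas('w13')"
```

```text
t 13.45 rail x,y,z 9.986218792740996 -1.0435945821794543 26.922550088444865 F tool [ 1.43 -4.2   6.83] M tool [ 0.65  0.37 -0.08] w 0.030983316994412497 q6 -115.12995365133995
tilt deg [-0.    0.   -0.01]
13.45 [540.328  82.679  26.923] [ 0.2   -4.438 -6.833] [-0.742  0.111  0.08 ] 0.030983316994412497
plate z -28.5923463909984 +x (np.float64(31.01), np.float64(-0.17), np.float64(0.1)) -y (np.float64(-28.31), np.float64(-0.3), np.float64(0.14)) +y (np.float64(27.4), np.float64(0.28), np.float64(0.18))
block x (np.float64(13.54), np.float64(-0.22), np.float64(0.04)) (np.float64(-9.75), np.float64(0.5), np.float64(0.16))
railtop y 35.113282402417624 55.09218298802179 tz -18.623616101404565 1069Traceback (most recent call last):
  File "<string>", line 3, in <module>
    meas('w13')
    ~~~~^^^^^^^
  File "m.py", line 11, in meas
    lo,hi=np.percentile(t[:,1],[1,99]); print('railtop y',lo,hi,'tz',np.median(t[:,2]),len(t)); print('  +x',fitside(t,0,1,lo+15,hi-5),'-x',fitside(t,0,-1,lo+15,hi-5),'entry',fitside(t,1,-1,-11,11,8))
                                                                                                             ~~~~~~~^^^^^^^^^^^^^^^^^^
  File "h.py", line 45, in fitside
    k=np.polyfit(X,Y,1); r=np.array(Y)-np.polyval(k,X); ok=abs(r)<2*np.std(r)+.1; k=np.polyfit(np.array(X)[ok],np.array(Y)[ok],1)
    raise TypeError("expected non-empty vector for x")
TypeError: expected non-empty vector for x
```

View pics/w13.png

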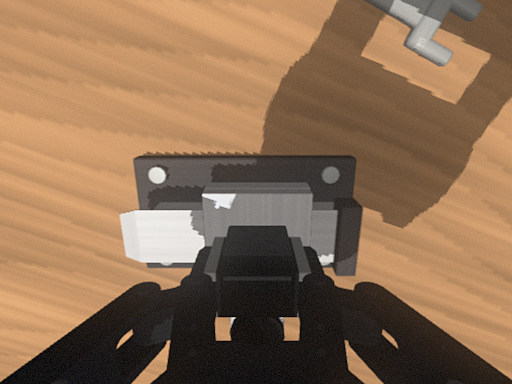

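The carriage is on the rail (columns 203–312) with the stop at column 337. I'll go slower from here.

>>> send_rows([
  [0, 0.06, 0, 0, 0, 0, 25],
  [0, 0.11, 0, 0, 0, 0, 25],
  [0, 0.16, 0, 0, 0, 0, 25],
  [0, 0.2, 0, 0, 0, 0, 25],
  [0, 0.24, 0, 0, 0, 0, 25],
])

```text
time_s: 14.12
position: [0.536, 0.0935, 0.0269]
tool_rot: [[-0.931, -0.365, -0.0], [-0.365, 0.931, 0.0], [0.0, 0.0, -1.0]]
ft_force: [-0.2, -3.7, -8.3]
grip_width: 0.0311
```

```bash
python3 st.py;  python3 -c "
from m import *
z=meas
s,im,d=snap('wrist','w14.png'); p=s['position'];R=s['tool_rot']
K,T=cam('wrist',s); P=cloud(d,K,T); Q=P.reshape(-1,3); L=(Q-p)@R*1000
st=L[(Q[:,2]>.0505)&(Q[:,2]<.0545)&(abs(L[:,0])<24)&(L[:,1]>31)&(L[:,1]<70)]
print('stop y',len(st),fitside(st,1,-1,0,18,6),fitside(st,1,1,0,18,6))
"
```

```text
t 14.12 rail x,y,z 21.667383919677057 -1.01039744543848 26.925086263904504 F tool [ 1.52 -3.38  8.3 ] M tool [ 0.6   0.31 -0.03] w 0.03110562110861674 q6 -113.97783665376868
tilt deg [-0.    0.01 -0.01]
stop y 1327 (np.float64(34.13), np.float64(0.51), np.float64(0.02)) (np.float64(45.4), np.float64(-0.61), np.float64(0.11))
```

>>> send_rows([
  [0, 0.016, 0.004, 0, 0, 0, 25],
  [0, 0.032, 0.004, 0, 0, 0, 25],
  [0, 0.048, 0.004, 0, 0, 0, 25],
  [0, 0.064, 0.004, 0, 0, 0, 25],
])

```text
time_s: 14.68
position: [0.535, 0.0964, 0.0269]
tool_rot: [[-0.931, -0.365, 0.0], [-0.365, 0.931, -0.0], [-0.0, -0.0, -1.0]]
ft_force: [-1.8, -4.9, -5.0]
grip_width: 0.0312
```

```bash
python3 st.py
```

```text
t 14.68 rail x,y,z 24.740998269169097 -1.0630068085281457 26.91321857208206 F tool [ 3.43 -3.95  4.99] M tool [ 0.66  0.52 -0.11] w 0.031181702525521677 q6 -113.66834287397191
tilt deg [ 0.01 -0.01 -0.01]
```

>>> send_rows([
  [0, 0.008, 0, 0, 0, 0, 25],
  [0, 0.016, 0, 0, 0, 0, 25],
  [0, 0.024, 0, 0, 0, 0, 25],
])

```text
time_s: 15.05
position: [0.5346, 0.0975, 0.0269]
tool_rot: [[-0.931, -0.365, 0.0], [-0.365, 0.931, -0.0], [-0.0, -0.0, -1.0]]
ft_force: [-1.7, -4.6, -3.2]
grip_width: 0.0311
```

```bash
python3 st.py
```

```text
t 15.05 rail x,y,z 25.88829841327838 -1.0880297510298995 26.920809954373293 F tool [ 3.3  -3.66  3.23] M tool [ 0.66  0.56 -0.09] w 0.03112062422423575 q6 -113.55323419675102
tilt deg [ 0.01 -0.01 -0.01]
```

>>> send_rows([
  [0, 0.008, 0, 0, 0, 0, 25],
  [0, 0.016, 0, 0, 0, 0, 25],
  [0, 0.024, 0, 0, 0, 0, 25],
])

```text
time_s: 15.42
position: [0.5345, 0.0978, 0.0269]
tool_rot: [[-0.931, -0.365, 0.001], [-0.365, 0.931, -0.002], [-0.0, -0.002, -1.0]]
ft_force: [-0.3, -11.3, -4.8]
grip_width: 0.0312
```

```bash
python3 st.py
```

```text
t 15.43 rail x,y,z 26.194380942726422 -1.124012161564405 26.947336815021096 F tool [  4.45 -10.41   4.87] M tool [ 1.6   0.74 -0.13] w 0.031225360621886383 q6 -113.44325511443107
tilt deg [ 0.11 -0.01 -0.03]
```

Home contact: the push rose from 3.7 to 10.4 N with almost no further travel. I'll relax the push slightly and release.

>>> send_rows([
  [0, -0.01, 0, 0, 0, 0, 25],
  [0, -0.012, 0, 0, 0, 0, 25],
])

```text
time_s: 15.68
position: [0.5345, 0.0978, 0.0269]
tool_rot: [[-0.931, -0.365, 0.0], [-0.365, 0.931, -0.001], [-0.0, -0.001, -1.0]]
ft_force: [-0.6, -5.7, -3.8]
grip_width: 0.0309
```

```bash
python3 st.py
```

```text
t 15.68 rail x,y,z 26.15819070946749 -1.1205780559602612 26.927647236768887 F tool [ 2.61 -5.11  3.8 ] M tool [ 0.89  0.53 -0.15] w 0.030902256318665153 q6 -113.50287943358299
tilt deg [ 0.04 -0.01 -0.01]
```

>>> send_rows([
  [0, 0, 0, 0, 0, 0, 35],
  [0, 0, 0, 0, 0, 0, 45],
  [0, 0, 0, 0, 0, 0, 60],
  [0, 0, 0, 0, 0, 0, 60],
])

```text
time_s: 16.18
position: [0.5344, 0.0983, 0.0269]
tool_rot: [[-0.931, -0.365, 0.0], [-0.365, 0.931, 0.0], [-0.001, 0.0, -1.0]]
ft_force: [-0.7, 0.8, -0.2]
grip_width: 0.0603
```

```bash
python3 st.py
```

```text
t 16.18 rail x,y,z 26.635934682393803 -1.2446796380855256 26.930512312505346 F tool [0.38 0.98 0.15] M tool [0.   0.01 0.08] w 0.06030692395860814 q6 -113.49501140491468
tilt deg [-0.   -0.03 -0.01]
```

>>> send_rows([
  [0, 0, -0.5, 0, 0, 0, 60],
  [0, 0, -1.3, 0, 0, 0, 60],
  [-0.5, 0, -2.2, 0, 0, 0, 60],
  [-1.15, 0, -2.8, 0, 0, 0, 40],
  [-1.15, 0, -2.8, 0, 0, 0, 40],
])

```text
time_s: 16.8
position: [0.5898, 0.1196, 0.1686]
tool_rot: [[-0.931, -0.366, 0.005], [-0.366, 0.931, 0.0], [-0.005, -0.002, -1.0]]
ft_force: [-0.7, 0.8, -1.1]
grip_width: 0.0399
```

```bash
python3 st.py; cat > k.py <<'E'
from h import *
np.set_printoptions(precision=2,suppress=True)
def knob(fn,cx=28,cy=0):
    s,im,d=snap('wrist',fn+'.png'); p=s['position'];R=s['tool_rot']
    K,T=cam('wrist',s); P=cloud(d,K,T); Q=P.reshape(-1,3); np.savez(fn+'.npz',P=P,p=p,R=R)
    c=np.array([.543,.073]); Lr=np.c_[edges(Q,c,111.4),Q[:,2]*1000]
    def S(lo,hi,x0,x1,y0,y1): return Q[(Lr[:,2]>lo)&(Lr[:,2]<hi)&(Lr[:,0]>x0)&(Lr[:,0]<x1)&(Lr[:,1]>y0)&(Lr[:,1]<y1)]
    b=S(80,92,-10,65,-95,-30); r=cv2.minAreaRect((b[:,:2]*1000).astype(np.float32)); print('bar world',[np.round(x,1) for x in r],len(b),'z',np.median(b[:,2]))
    kc=np.array(r[0])/1000; Lk=(np.r_[kc,.0]-p)@R; print('bar centre rail',edges(kc[None],c,111.4),'tool',Lk*1000)
    L=np.c_[edges(S(51,58.5,-10,62,-30,40),c,111.4)]
    print('plate top +y',fitside(L,1,1,5,50),'-x',fitside(L,0,-1,-20,25,8),'+x',fitside(L,0,1,16,28,6))
    Ls=edges(S(50.5,54,50,80,-30,30),c,111.4); print('stop',fitside(Ls,0,-1,-20,20,8),fitside(Ls,0,1,-18,18,8))
    L=edges(S(46,49.,-80,0,-25,25),c,111.4)
    bl=edges(S(85,105,0,60,-20,20),c,111.4); print('block',fitside(bl,0,1,-9,10,6),fitside(bl,0,-1,-9,10,6),fitside(bl,1,1,18,38,6),fitside(bl,1,-1,18,38,6))
E
python3 -c "
from k import *
knob('w15')"
```

```text
t 16.8 rail x,y,z 26.328171140842933 -60.562954547887706 168.55662660506505 F tool [0.35 1.04 1.11] M tool [-0.02  0.06  0.01] w 0.039930780295235904 q6 -111.25186309018865
tilt deg [ 0.09 -0.27 -0.05]
bar world [array([588.9, 118.3]), array([39.8, 12.5]), np.float64(53.4)] 553 z 0.08714382067499815
bar centre rail [[ 25.39 -59.29]] tool [  2.06  -0.66 168.55]
plate top +y (np.float64(28.85), np.float64(0.28), np.float64(0.26)) -x (np.float64(-3.08), np.float64(1.58), np.float64(0.54)) +x (np.float64(56.47), np.float64(-37.71), np.float64(1.65))
stop (np.float64(55.89), np.float64(-0.48), np.float64(0.53)) (np.float64(67.0), np.float64(-0.33), np.float64(0.26))
block (np.float64(40.37), np.float64(0.57), np.float64(0.18)) (np.float64(10.76), np.float64(-1.25), np.float64(0.16)) (np.float64(12.05), np.float64(-0.05), np.float64(0.0)) (np.float64(-10.61), np.float64(-0.45), np.float64(0.09))
```

View pics/w15.png

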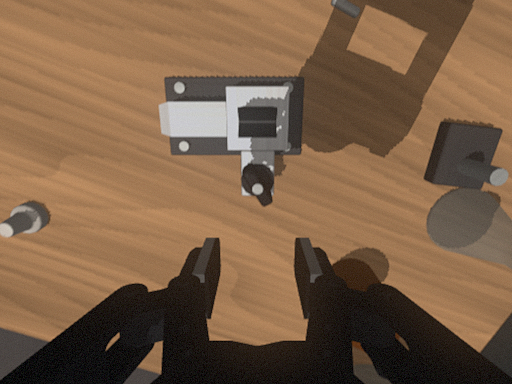

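The carriage is home: block centre at rail x 25.6, against 25.9 expected from the measured stop face. The knob bar is centred at world (589,118), direction 53.4°, so I'll turn to pinch it with jaw yaw 143.4°.

>>> send_rows([
  [0.04, -0.013, 0.3, 0, 0, -1.2, 40],
  [0.04, -0.013, 0.6, 0, 0, -2.4, 40],
  [0.04, -0.013, 1.0, 0, 0, -3.6, 40],
  [0.04, -0.013, 1.2, 0, 0, -4.0, 36],
  [0.04, -0.013, 1.2, 0, 0, -4.0, 36],
])

```text
time_s: 17.48
position: [0.5844, 0.1175, 0.1049]
tool_rot: [[-0.597, -0.802, -0.004], [-0.802, 0.597, -0.0], [0.003, 0.004, -1.0]]
ft_force: [-0.3, 0.2, 0.3]
grip_width: 0.0361
```

>>> send_rows([
  [0, 0, 0, 0, 0, 0, 36],
])

```text
time_s: 17.6
position: [0.5857, 0.1176, 0.1067]
tool_rot: [[-0.597, -0.802, -0.001], [-0.802, 0.597, -0.0], [0.0, 0.0, -1.0]]
ft_force: [0.5, -0.2, 0.1]
grip_width: 0.0361
```

```bash
python3 st.py; python3 -c "
from k import *
knob('w16')
plan([.5889,.1183,.030],143.4)"
```

```text
t 17.6 rail x,y,z 25.9466107697811 -56.07783205638392 106.69749196162023 F tool [-0.17 -0.51 -0.1 ] M tool [ 0.03  0.02 -0.04] w 0.03613480461070412 q6 -143.3220970424444
tilt deg [ -0.02   0.03 -31.93]
bar world [array([589.2, 118.1]), array([39.5, 11.9]), np.float64(53.6)] 854 z 0.08724547214662068
bar centre rail [[ 25.18 -59.45]] tool [ -2.5   -2.48 106.7 ]
plate top +y (np.float64(29.03), np.float64(0.64), np.float64(0.24)) -x (np.float64(-3.63), np.float64(1.07), np.float64(0.43)) +x (np.float64(56.34), np.float64(-41.14), np.float64(1.65))
stop (np.float64(56.21), np.float64(-0.01), np.float64(0.12)) (np.float64(66.74), np.float64(-0.59), np.float64(0.12))
block (np.float64(40.36), np.float64(0.46), np.float64(0.1)) (np.float64(9.72), np.float64(-0.32), np.float64(0.17)) (np.float64(11.37), np.float64(-0.12), np.float64(0.08)) (np.float64(-11.11), np.float64(0.03), np.float64(0.11))
shift [-0.04 -0.04  1.54] rot [-0.    0.   -0.01] dist mm 77.0489734115909
```

View pics/w16.png

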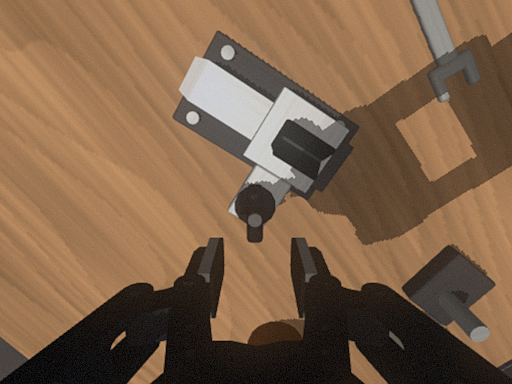

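>>> send_rows([
  [-0.05, -0.048, 0.5, 0, 0, -0.02, 34],
  [-0.05, -0.048, 1.0, 0, 0, -0.02, 32],
  [-0.05, -0.048, 1.3, 0, 0, -0.02, 32],
  [-0.05, -0.048, 1.5, 0, 0, -0.02, 32],
  [-0.05, -0.048, 1.5, 0, 0, -0.02, 32],
])

```text
time_s: 18.27
position: [0.5896, 0.1183, 0.0316]
tool_rot: [[-0.594, -0.804, -0.0], [-0.804, 0.594, -0.0], [0.0, 0.0, -1.0]]
ft_force: [-0.6, 0.0, 0.7]
grip_width: 0.0318
```

>>> send_rows([
  [0, 0, 0, 0, 0, 0, 32],
])

```text
time_s: 18.4
position: [0.5901, 0.1184, 0.0326]
tool_rot: [[-0.594, -0.805, 0.001], [-0.805, 0.594, 0.0], [-0.001, -0.001, -1.0]]
ft_force: [-0.2, -0.1, -0.0]
grip_width: 0.0322
```

```bash
python3 st.py; python3 -c "
from k import *
knob('w17')"
```

```text
t 18.4 rail x,y,z 25.04045981626605 -60.395741003391905 32.567807937705616 F tool [0.25 0.11 0.02] M tool [0.03 0.01 0.03] w 0.03219736869199306 q6 -143.48195610330018
tilt deg [  0.05  -0.07 -32.16]
bar world [array([586.2, 115.5]), array([47.8, 41.8]), np.float64(0.4)] 2740 z 0.08716743320238368
bar centre rail [[ 23.79 -55.77]] tool [ 4.61  1.44 32.56]
plate top +y (np.float64(29.12), np.float64(0.94), np.float64(0.18)) -x (np.float64(-3.84), np.float64(1.5), np.float64(0.35)) +x (np.float64(56.2), np.float64(-39.65), np.float64(1.57))
stop (np.float64(61.23), np.float64(0.38), np.float64(3.21)) (np.float64(67.2), np.float64(0.37), np.float64(0.2))
block (np.float64(40.56), np.float64(0.43), np.float64(0.05)) (np.float64(9.73), np.float64(-0.13), np.float64(0.05)) (np.float64(11.42), np.float64(0.25), np.float64(0.02)) (np.float64(-11.15), np.float64(0.75), np.float64(0.08))
```

View pics/w17.png

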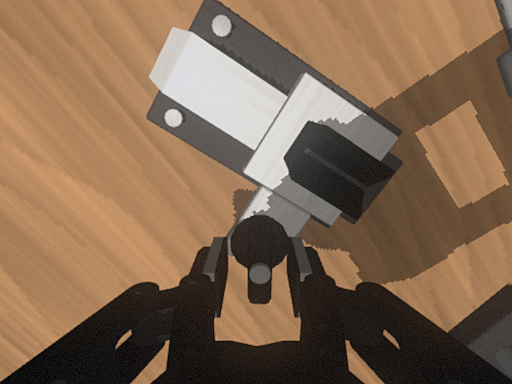

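>>> send_rows([
  [0, 0, 0, 0, 0, 0, 20],
  [0, 0, 0, 0, 0, 0, 12],
  [0, 0, 0, 0, 0, 0, 6],
  [0, 0, 0, 0, 0, 0, 6],
  [0, 0, 0, 0, 0, 0, 6],
], grip_force=60)

```text
time_s: 19.08
position: [0.5893, 0.1187, 0.0321]
tool_rot: [[-0.594, -0.804, -0.0], [-0.804, 0.594, 0.001], [-0.0, 0.001, -1.0]]
ft_force: [-3.9, 3.5, 5.7]
grip_width: 0.0105
```

```bash
python3 st.py
```

```text
t 19.07 rail x,y,z 25.651879931542563 -59.807201896380256 32.08936483997189 F tool [-0.52  5.25 -5.71] M tool [-0.95  0.05  0.26] w 0.01047537294957257 q6 -143.47561700882397
tilt deg [ -0.04  -0.   -32.16]
```

>>> send_rows([
  [0, 0.014, -0.008, 0, 0, 0, 6],
  [0, 0.014, -0.008, 0, 0, 0, 6],
], grip_force=80)

```text
time_s: 19.32
position: [0.5892, 0.1188, 0.0323]
tool_rot: [[-0.594, -0.805, 0.0], [-0.805, 0.594, 0.0], [-0.0, -0.0, -1.0]]
ft_force: [-1.6, 1.8, 4.0]
grip_width: 0.01
```

```bash
python3 st.py
```

```text
t 19.32 rail x,y,z 25.73796675684992 -59.739588379418045 32.31783406108071 F tool [-0.55  2.34 -4.  ] M tool [-0.51 -0.02  0.14] w 0.009980158778497157 q6 -143.44530811315903
tilt deg [  0.02  -0.02 -32.17]
```

>>> send_rows([
  [0, 0.006, -0.004, 0, 0, 0.4, 6],
  [0, 0.006, -0.004, 0, 0, 0.8, 6],
  [0, 0.006, -0.004, 0, 0, 1.2, 6],
], grip_force=80)

```text
time_s: 19.7
position: [0.5897, 0.1184, 0.0325]
tool_rot: [[-0.72, -0.694, 0.002], [-0.694, 0.72, -0.001], [-0.001, -0.002, -1.0]]
ft_force: [1.0, -0.5, 1.5]
grip_width: 0.0099
```

```bash
python3 st.py
```

```text
t 19.7 rail x,y,z 25.234743998880152 -60.015240523627696 32.499956008023055 F tool [-0.37 -1.   -1.54] M tool [ 0.18 -0.08 -0.29] w 0.009876207907152754 q6 -133.7687715944479
tilt deg [  0.11  -0.06 -22.51]
```

>>> send_rows([
  [0, 0, 0, 0, 0, 0.4, 6],
  [0, 0, 0, 0, 0, 0.8, 6],
  [0, 0, 0, 0, 0, 1.2, 6],
])

```text
time_s: 20.08
position: [0.5901, 0.1186, 0.0325]
tool_rot: [[-0.826, -0.564, 0.003], [-0.564, 0.826, -0.001], [-0.002, -0.002, -1.0]]
ft_force: [3.2, 1.3, 0.5]
grip_width: 0.0096
```

```bash
python3 st.py
```

```text
t 20.07 rail x,y,z 25.241244646859716 -60.50355225115672 32.531998853998985 F tool [-3.35 -0.77 -0.47] M tool [ 0.09 -0.43 -0.34] w 0.009612793341497868 q6 -124.17420908928042
tilt deg [  0.11  -0.13 -12.91]
```

>>> send_rows([
  [0, 0, 0, 0, 0, 0.4, 6],
  [0, 0, 0, 0, 0, 0.8, 6],
  [0, 0, 0, 0, 0, 1.2, 6],
])

```text
time_s: 20.45
position: [0.5903, 0.1188, 0.0326]
tool_rot: [[-0.908, -0.418, 0.004], [-0.418, 0.908, -0.0], [-0.003, -0.002, -1.0]]
ft_force: [3.4, 2.4, -0.5]
grip_width: 0.0101
```

```bash
python3 st.py
```

```text
t 20.45 rail x,y,z 25.380649284544287 -60.80064448135224 32.55438960365757 F tool [-4.08  0.76  0.53] M tool [-0.05 -0.66 -0.36] w 0.010104160668555262 q6 -114.57404981059427
tilt deg [ 0.09 -0.18 -3.31]
```

>>> send_rows([
  [-0.01, 0.002, 0, 0, 0, 0.3, 6],
  [-0.012, 0.002, 0, 0, 0, 0.6, 6],
])

```text
time_s: 20.7
position: [0.5904, 0.119, 0.0325]
tool_rot: [[-0.94, -0.341, 0.002], [-0.341, 0.94, -0.001], [-0.002, -0.001, -1.0]]
ft_force: [2.5, 1.7, 0.3]
grip_width: 0.0103
```

```bash
python3 st.py
```

```text
t 20.7 rail x,y,z 25.553763514383405 -60.90210060738454 32.51105375047076 F tool [-2.92  0.7  -0.28] M tool [-0.05 -0.31 -0.43] w 0.010265998823906077 q6 -109.76766029443725
tilt deg [ 0.08 -0.11  1.46]
```

>>> send_rows([
  [0, 0, 0, 0, 0, 0.3, 6],
  [0, 0, 0, 0, 0, 0.6, 6],
])

```text
time_s: 20.95
position: [0.5903, 0.1191, 0.0325]
tool_rot: [[-0.965, -0.261, 0.002], [-0.261, 0.965, -0.0], [-0.002, -0.001, -1.0]]
ft_force: [2.5, 1.7, 1.7]
grip_width: 0.0099
```

```bash
python3 st.py
```

```text
t 20.95 rail x,y,z 25.676386334405937 -60.91791960659916 32.49811377115557 F tool [-2.85  1.02 -1.65] M tool [-0.17 -0.38 -0.41] w 0.009905773331786907 q6 -104.97309341038047
tilt deg [ 0.06 -0.12  6.25]
```

```bash
python3 - <<'E'
from h import *
for i in range(4):
    s=status.observe(); R=s['tool_rot']; print(round(s['time_s'],3),np.round(s['wrist_torque']@R,3),np.round(s['ft_force']@R,2),np.round(np.degrees(np.arctan2(R[1,1],R[0,1])),2), np.round(s['q'][5],2))
    vision.get_image('side')
E
```

```text
20.95 [-0.166 -0.382 -0.41 ] [-2.85  1.02 -1.65] 105.15 -104.97
21.0 [-0.212 -0.438 -0.335] [-2.42  1.73 -1.3 ] 105.06 -104.88
21.05 [-0.15  -0.588 -0.186] [-3.29  0.91 -1.65] 105.19 -105.01
21.1 [-0.121 -0.644 -0.288] [-5.12  1.67 -1.01] 105.23 -105.06
```

```bash
cat > rd.py <<'E'
from h import *
s=status.observe(); R=s['tool_rot']; y=np.degrees(np.arctan2(R[1,1],R[0,1])); p=s['position']; a=np.radians(111.4); d=(p[:2]-[.543,.073])*1000
print(round(s['time_s'],3),'yaw',round(y,2),'turned',round(np.radians(143.57-y),3),'Mz',np.round((s['wrist_torque']@R)[2],3),'effort6',np.round(s['joint_efforts'][5],3),'F',np.round(s['ft_force']@R,2),'rail',np.round([d@[np.cos(a),np.sin(a)],d@[-np.sin(a),np.cos(a)]],2),'w',round(s['grip_width'],4))
E
python3 rd.py
```

```text
21.15 yaw 105.23 turned 0.669 Mz -0.249 effort6 0.272 F [-4.61  1.06 -1.31] rail [ 25.81 -60.91] w 0.0099
```

>>> send_rows([
  [-0.004, 0.004, 0, 0, 0, 0.15, 6],
  [-0.004, 0.004, 0, 0, 0, 0.3, 6],
])

```text
time_s: 21.4
position: [0.5903, 0.1193, 0.0326]
tool_rot: [[-0.975, -0.22, 0.002], [-0.22, 0.975, -0.0], [-0.002, -0.001, -1.0]]
ft_force: [5.8, 1.2, 0.1]
grip_width: 0.0099
```

```bash
python3 rd.py
```

```text
21.4 yaw 102.71 turned 0.713 Mz -0.408 effort6 0.214 F [-5.88 -0.15 -0.04] rail [ 25.83 -60.91] w 0.0099
```

>>> send_rows([
  [-0.004, 0, 0, 0, 0, -0.3, 6],
  [-0.004, 0, 0, 0, 0, -0.6, 6],
])

```text
time_s: 21.65
position: [0.5903, 0.1194, 0.0326]
tool_rot: [[-0.953, -0.302, 0.001], [-0.302, 0.953, 0.0], [-0.001, -0.0, -1.0]]
ft_force: [4.9, 1.8, 0.5]
grip_width: 0.01
```

```bash
python3 rd.py
```

```text
21.65 yaw 107.55 turned 0.629 Mz 0.201 effort6 0.25 F [-5.23  0.27 -0.5 ] rail [ 25.99 -60.94] w 0.01
```

>>> send_rows([
  [0, 0, 0, 0, 0, -0.3, 6],
])

```text
time_s: 21.78
position: [0.5903, 0.1194, 0.0325]
tool_rot: [[-0.94, -0.341, 0.001], [-0.341, 0.94, 0.0], [-0.001, -0.0, -1.0]]
ft_force: [4.6, 1.2, 0.4]
grip_width: 0.0103
```

```bash
python3 rd.py
```

```text
21.775 yaw 109.95 turned 0.587 Mz 0.251 effort6 0.224 F [-4.71 -0.41 -0.36] rail [ 25.99 -60.95] w 0.0103
```

>>> send_rows([
  [0, 0, 0, 0, 0, -0.3, 6],
])

```text
time_s: 21.9
position: [0.5902, 0.1195, 0.0325]
tool_rot: [[-0.925, -0.38, 0.001], [-0.38, 0.925, 0.0], [-0.001, -0.0, -1.0]]
ft_force: [4.5, 2.3, 0.9]
grip_width: 0.01
```

```bash
python3 rd.py
```

```text
21.9 yaw 112.35 turned 0.545 Mz 0.163 effort6 0.207 F [-5.04  0.45 -0.91] rail [ 26.02 -60.92] w 0.01
```

>>> send_rows([
  [0, 0, 0, 0, 0, -0.3, 6],
])

```text
time_s: 22.02
position: [0.5902, 0.1195, 0.0325]
tool_rot: [[-0.908, -0.419, 0.001], [-0.419, 0.908, 0.0], [-0.001, -0.0, -1.0]]
ft_force: [4.8, 1.7, 1.4]
grip_width: 0.0102
```

```bash
python3 rd.py
```

```text
22.025 yaw 114.75 turned 0.503 Mz 0.286 effort6 0.192 F [-5.08 -0.52 -1.39] rail [ 26.03 -60.92] w 0.0102
```

>>> send_rows([
  [0, 0, 0, 0, 0, -0.3, 6],
  [0, 0, 0, 0, 0, -0.6, 6],
])

```text
time_s: 22.28
position: [0.5901, 0.1196, 0.0325]
tool_rot: [[-0.87, -0.493, 0.001], [-0.493, 0.87, 0.0], [-0.001, -0.0, -1.0]]
ft_force: [3.7, 0.5, 1.2]
grip_width: 0.0101
```

```bash
python3 rd.py
```

```text
22.275 yaw 119.54 turned 0.419 Mz 0.266 effort6 0.172 F [-3.51 -1.37 -1.22] rail [ 26.17 -60.83] w 0.0101
```

>>> send_rows([
  [0, 0, 0, 0, 0, -0.3, 6],
  [0, 0, 0, 0, 0, -0.6, 6],
])

```text
time_s: 22.52
position: [0.5899, 0.1197, 0.0325]
tool_rot: [[-0.826, -0.564, 0.0], [-0.564, 0.826, 0.001], [-0.001, 0.0, -1.0]]
ft_force: [2.8, 2.1, 1.7]
grip_width: 0.0103
```

```bash
python3 rd.py
```

```text
22.525 yaw 124.34 turned 0.336 Mz 0.283 effort6 0.164 F [-3.49  0.2  -1.72] rail [ 26.35 -60.65] w 0.0103
```

>>> send_rows([
  [0, 0, 0, 0, 0, -0.3, 6],
  [0, 0, 0, 0, 0, -0.6, 6],
])

```text
time_s: 22.78
position: [0.5896, 0.1196, 0.0325]
tool_rot: [[-0.776, -0.631, 0.0], [-0.631, 0.776, 0.0], [-0.0, 0.0, -1.0]]
ft_force: [1.7, 2.1, 2.9]
grip_width: 0.0103
```

```bash
python3 rd.py
```

```text
22.775 yaw 129.15 turned 0.252 Mz 0.272 effort6 0.161 F [-2.64  0.55 -2.92] rail [ 26.41 -60.45] w 0.0103
```

>>> send_rows([
  [0, 0, 0, 0, 0, -0.3, 6],
  [0, 0, 0, 0, 0, -0.6, 6],
])

```text
time_s: 23.02
position: [0.5894, 0.1196, 0.0325]
tool_rot: [[-0.72, -0.694, -0.0], [-0.694, 0.72, 0.0], [0.0, 0.001, -1.0]]
ft_force: [0.9, 1.0, 2.7]
grip_width: 0.01
```

```bash
python3 rd.py; python3 - <<'E'
from h import *
s,im,d=snap('top','t18.png'); a=cv2.resize(im[180:245,205:285,::-1],None,fx=5,fy=5,interpolation=cv2.INTER_CUBIC)
s,im,d=snap('wrist','w18.png')
E
```

```text
23.025 yaw 133.95 turned 0.168 Mz 0.258 effort6 0.158 F [-1.39  0.1  -2.68] rail [ 26.49 -60.25] w 0.01
```

View pics/w18.png

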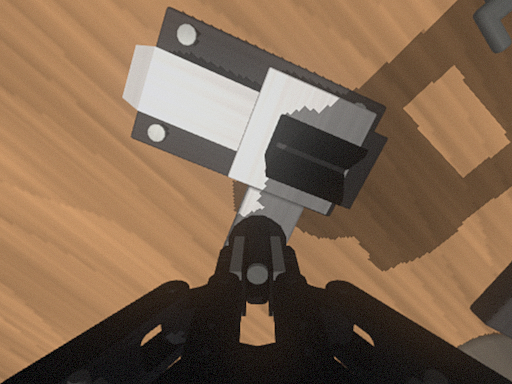

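```bash
python3 - <<'E'
from k import *
knob('w19')
E
```

```text
bar world [array([588.1, 119.2]), array([35. , 34.7]), np.float64(83.8)] 2349 z 0.08736398111965071
bar centre rail [[ 26.5  -58.86]] tool [ 1.18  0.64 32.47]
plate top +y (np.float64(28.6), np.float64(1.25), np.float64(0.2)) -x (np.float64(-3.66), np.float64(1.36), np.float64(0.29)) +x (np.float64(56.23), np.float64(-39.5), np.float64(1.46))
stop (np.float64(57.17), np.float64(-5.39), np.float64(0.97)) (np.float64(67.02), np.float64(0.03), np.float64(0.11))
block (np.float64(40.37), np.float64(-0.28), np.float64(0.14)) (np.float64(9.68), np.float64(-1.22), np.float64(0.17)) (np.float64(10.81), np.float64(0.52), np.float64(0.04)) (np.float64(-11.83), np.float64(0.71), np.float64(0.05))
```

>>> send_rows([
  [-0.003, 0.008, 0, 0, 0, 0.3, 6],
  [-0.003, 0.008, 0, 0, 0, 0.6, 6],
])

```text
time_s: 23.42
position: [0.5896, 0.1192, 0.0325]
tool_rot: [[-0.777, -0.63, 0.0], [-0.63, 0.777, -0.002], [0.001, -0.001, -1.0]]
ft_force: [1.7, -2.3, 2.1]
grip_width: 0.0101
```

```bash
python3 rd.py
```

```text
23.425 yaw 129.05 turned 0.253 Mz -0.291 effort6 -0.104 F [ 0.11 -2.86 -2.11] rail [ 25.97 -60.21] w 0.0101
```

>>> send_rows([
  [0, 0, 0, 0, 0, 0.3, 6],
])

```text
time_s: 23.55
position: [0.5897, 0.1192, 0.0325]
tool_rot: [[-0.802, -0.597, 0.0], [-0.597, 0.802, -0.001], [0.001, -0.001, -1.0]]
ft_force: [2.8, -1.2, 1.8]
grip_width: 0.01
```

```bash
python3 rd.py
```

```text
23.55 yaw 126.65 turned 0.295 Mz -0.312 effort6 -0.101 F [-1.5  -2.59 -1.79] rail [ 25.98 -60.31] w 0.01
```

>>> send_rows([
  [0, 0, 0, 0, 0, 0.3, 6],
])

```text
time_s: 23.68
position: [0.5898, 0.1192, 0.0325]
tool_rot: [[-0.827, -0.563, 0.001], [-0.563, 0.827, -0.001], [0.0, -0.001, -1.0]]
ft_force: [3.3, -1.8, 1.6]
grip_width: 0.0099
```

```bash
python3 rd.py
```

```text
23.675 yaw 124.25 turned 0.337 Mz -0.359 effort6 -0.099 F [-1.7  -3.39 -1.61] rail [ 25.96 -60.46] w 0.0099
```

>>> send_rows([
  [0, 0, 0, 0, 0, 0.3, 6],
])

```text
time_s: 23.8
position: [0.5899, 0.1193, 0.0325]
tool_rot: [[-0.849, -0.528, 0.001], [-0.528, 0.849, -0.001], [-0.0, -0.002, -1.0]]
ft_force: [3.7, -1.6, 1.5]
grip_width: 0.0101
```

```bash
python3 rd.py
```

```text
23.8 yaw 121.85 turned 0.379 Mz -0.344 effort6 -0.096 F [-2.32 -3.27 -1.48] rail [ 25.96 -60.57] w 0.0101
```

>>> send_rows([
  [0, 0, 0, 0, 0, 0.3, 6],
])

```text
time_s: 23.92
position: [0.59, 0.1193, 0.0325]
tool_rot: [[-0.871, -0.492, 0.001], [-0.492, 0.871, -0.001], [-0.0, -0.002, -1.0]]
ft_force: [3.7, -2.5, 0.9]
grip_width: 0.0103
```

```bash
python3 rd.py
```

```text
23.925 yaw 119.45 turned 0.421 Mz -0.337 effort6 -0.094 F [-1.94 -4.02 -0.93] rail [ 25.98 -60.68] w 0.0103
```

>>> send_rows([
  [0, 0, 0, 0, 0, 0.3, 6],
])

```text
time_s: 24.05
position: [0.5901, 0.1194, 0.0325]
tool_rot: [[-0.891, -0.455, 0.001], [-0.455, 0.891, -0.001], [-0.001, -0.002, -1.0]]
ft_force: [4.5, -0.4, 0.6]
grip_width: 0.0098
```

```bash
python3 rd.py
```

```text
24.05 yaw 117.05 turned 0.463 Mz -0.298 effort6 -0.092 F [-3.78 -2.39 -0.61] rail [ 25.99 -60.82] w 0.0098
```

>>> send_rows([
  [0, 0, 0, 0, 0, 0.3, 6],
])

```text
time_s: 24.18
position: [0.5902, 0.1194, 0.0325]
tool_rot: [[-0.909, -0.417, 0.002], [-0.417, 0.909, -0.001], [-0.001, -0.001, -1.0]]
ft_force: [4.4, -0.1, 0.6]
grip_width: 0.0102
```

```bash
python3 rd.py
```

```text
24.175 yaw 114.65 turned 0.505 Mz -0.327 effort6 -0.08 F [-3.96 -1.9  -0.58] rail [ 26.02 -60.88] w 0.0102
```

>>> send_rows([
  [-0.004, 0, 0, 0, 0, 0.3, 6],
])

```text
time_s: 24.3
position: [0.5902, 0.1195, 0.0325]
tool_rot: [[-0.926, -0.379, 0.001], [-0.379, 0.926, -0.001], [-0.001, -0.001, -1.0]]
ft_force: [2.8, -1.5, 0.8]
grip_width: 0.0103
```

```bash
python3 rd.py
```

```text
24.3 yaw 112.25 turned 0.547 Mz -0.4 effort6 -0.067 F [-2.03 -2.49 -0.83] rail [ 26.05 -60.92] w 0.0103
```

>>> send_rows([
  [0, 0, 0, 0, 0, 0.3, 6],
])

```text
time_s: 24.42
position: [0.5902, 0.1195, 0.0325]
tool_rot: [[-0.941, -0.34, 0.001], [-0.34, 0.941, -0.001], [-0.001, -0.001, -1.0]]
ft_force: [3.8, -0.9, 0.8]
grip_width: 0.0097
```

```bash
python3 rd.py
```

```text
24.425 yaw 109.86 turned 0.588 Mz -0.417 effort6 -0.047 F [-3.28 -2.2  -0.82] rail [ 26.08 -60.9 ] w 0.0097
```

>>> send_rows([
  [0, 0, 0, 0, 0, 0.3, 6],
])

```text
time_s: 24.55
position: [0.5902, 0.1195, 0.0325]
tool_rot: [[-0.954, -0.3, 0.001], [-0.3, 0.954, -0.001], [-0.001, -0.001, -1.0]]
ft_force: [4.6, 0.4, 2.6]
grip_width: 0.0101
```

```bash
python3 rd.py
```

```text
24.55 yaw 107.46 turned 0.63 Mz -0.416 effort6 -0.03 F [-4.52 -1.04 -2.63] rail [ 26.09 -60.91] w 0.0101
```

>>> send_rows([
  [0, 0, 0, 0, 0, 0.3, 6],
])

```text
time_s: 24.68
position: [0.5902, 0.1195, 0.0325]
tool_rot: [[-0.966, -0.26, 0.001], [-0.26, 0.966, -0.001], [-0.001, -0.001, -1.0]]
ft_force: [4.1, -0.2, 2.0]
grip_width: 0.0102
```

```bash
python3 rd.py
```

```text
24.675 yaw 105.06 turned 0.672 Mz -0.437 effort6 -0.012 F [-3.92 -1.23 -1.96] rail [ 26.11 -60.92] w 0.0102
```

>>> send_rows([
  [0, 0, 0, 0, 0, 0.3, 6],
])

```text
time_s: 24.8
position: [0.5902, 0.1196, 0.0325]
tool_rot: [[-0.976, -0.219, 0.001], [-0.219, 0.976, -0.001], [-0.001, -0.001, -1.0]]
ft_force: [4.3, 0.5, 1.2]
grip_width: 0.0099
```

```bash
python3 rd.py
```

```text
24.8 yaw 102.66 turned 0.714 Mz -0.422 effort6 0.005 F [-4.3  -0.44 -1.24] rail [ 26.12 -60.93] w 0.0099
```

```bash
python3 - <<'E'
import numpy as np
from scipy.optimize import least_squares as ls
t=np.array([.168,.336,.503,.586,.669,.713,.253,.295,.337,.379,.421,.463,.505,.547,.588,.63,.672,.714]); M=np.array([.29,.34,.36,.43,.41,.408,.291,.312,.359,.344,.337,.298,.327,.4,.417,.416,.437,.422])
tb=np.array([.629,.587,.545,.503,.419,.336,.252,.168]);Mb=np.array([.201,.251,.163,.286,.266,.283,.272,.258])
e=lambda t,c,k:k*np.maximum(0,t-c)
for nm,fun,x0 in [('fwd k=.3',lambda x:x[0]+e(t,x[1],.3)-M,[.3,.4]),('fwd f=.3',lambda x:.3+e(t,x[0],.3)-M,[.4]),('fwd all',lambda x:x[0]+e(t,x[1],x[2])-M,[.3,.4,.3]),
 ('both k=.3',lambda x:np.r_[x[0]+e(t,x[1],.3)-M,x[0]-e(tb,x[1],.3)-Mb],[.3,.4]),('both + bias',lambda x:np.r_[x[0]+x[2]+e(t,x[1],.3)-M,x[0]-x[2]-e(tb,x[1],.3)-Mb],[.3,.4,0]),('both all',lambda x:np.r_[x[0]+x[3]+e(t,x[1],x[2])-M,x[0]-x[3]-e(tb,x[1],x[2])-Mb],[.3,.4,.3,0])]:
    r=ls(fun,x0); J=r.jac; s=np.sqrt(2*r.cost/(len(r.fun)-len(x0))); print(nm,np.round(r.x,3),'sd',round(s,3),'err',np.round(s*np.sqrt(np.diag(np.linalg.pinv(J.T@J))),3))
E
```

```text
fwd k=.3 [0.318 0.346] sd 0.028 err [0.012 0.049]
fwd f=.3 [0.269] sd 0.026 err [0.021]
fwd all [0.323 0.412 0.382] sd 0.028 err [0.012 0.054 0.087]
both k=.3 [0.301 0.281] sd 0.03 err [0.007 0.024]
both + bias [0.301 0.38  0.024] sd 0.03 err [0.006 0.041 0.01 ]
both all [0.3   0.441 0.412 0.027] sd 0.03 err [0.006 0.047 0.102 0.009]
```

>>> send_rows([
  [0, 0, 0, 0, 0, 0.25, 6],
])

```text
time_s: 24.92
position: [0.5902, 0.1196, 0.0325]
tool_rot: [[-0.983, -0.185, 0.001], [-0.185, 0.983, -0.001], [-0.001, -0.001, -1.0]]
ft_force: [4.8, -2.3, 1.5]
grip_width: 0.0098
```

```bash
python3 rd.py; python3 - <<'E'
from k import *
knob('w20')
E
python3 rd.py
```

```text
24.925 yaw 100.67 turned 0.749 Mz -0.466 effort6 0.13 F [-4.33 -3.2  -1.51] rail [ 26.16 -60.93] w 0.0098
bar world [array([588.9, 120.1]), array([35.3, 34.4]), np.float64(52.2)] 2339 z 0.08733335589848869
bar centre rail [[ 27.07 -59.93]] tool [ 1.19  0.74 32.52]
plate top +y (np.float64(27.98), np.float64(-0.9), np.float64(0.22)) -x (np.float64(-2.84), np.float64(2.31), np.float64(0.28)) +x (np.float64(56.87), np.float64(-38.27), np.float64(1.38))
stop (np.float64(56.14), np.float64(-0.07), np.float64(0.06)) (np.float64(67.36), np.float64(-0.16), np.float64(0.07))
block (np.float64(40.87), np.float64(0.0), np.float64(0.05)) (np.float64(10.89), np.float64(0.36), np.float64(0.11)) (np.float64(10.67), np.float64(-0.01), np.float64(0.04)) (np.float64(-12.4), np.float64(-0.11), np.float64(0.06))
24.975 yaw 100.59 turned 0.75 Mz -0.385 effort6 0.271 F [-3.43 -2.85 -1.05] rail [ 26.21 -60.93] w 0.0098
```

>>> send_rows([
  [-0.01, -0.006, 0, 0, 0, 0, 6],
  [-0.01, -0.006, 0, 0, 0, 0, 16],
  [-0.01, -0.006, 0, 0, 0, 0, 26],
  [-0.01, -0.006, 0, 0, 0, 0, 32],
])

```text
time_s: 25.48
position: [0.5897, 0.12, 0.0321]
tool_rot: [[-0.982, -0.187, -0.001], [-0.187, 0.982, 0.0], [0.001, 0.0, -1.0]]
ft_force: [0.5, -0.0, -0.4]
grip_width: 0.0316
```

```bash
python3 rd.py
```

```text
25.475 yaw 100.77 turned 0.747 Mz -0.044 effort6 0.001 F [-0.53 -0.13  0.4 ] rail [ 26.69 -60.64] w 0.0316
```

>>> send_rows([
  [0, 0, -0.4, 0, 0, 0, 34],
  [0, 0, -1.0, 0, 0, 0, 36],
  [0, 0, -1.6, 0, 0, 0, 36],
  [0, 0, -2.2, 0, 0, 0, 36],
  [0, 0, -2.2, 0, 0, 0, 36],
])

```text
time_s: 26.1
position: [0.591, 0.1199, 0.1444]
tool_rot: [[-0.982, -0.187, 0.004], [-0.187, 0.982, 0.0], [-0.004, -0.001, -1.0]]
ft_force: [0.0, 1.1, 0.0]
grip_width: 0.036
```

```bash
python3 rd.py; python3 - <<'E'
from k import *
knob('w21')
snap('side','s21.png')
E
```

```text
26.1 yaw 100.77 turned 0.747 Mz -0.034 effort6 -0.0 F [-0.25  1.04 -0.  ] rail [ 26.19 -61.82] w 0.036
bar world [array([589.7, 119.2]), array([39.2, 11.3]), np.float64(10.4)] 625 z 0.08730220882158443
bar centre rail [[ 25.95 -60.31]] tool [  2.02  -0.41 144.44]
plate top +y (np.float64(27.92), np.float64(-0.7), np.float64(0.17)) -x (np.float64(-2.92), np.float64(1.37), np.float64(0.32)) +x (np.float64(56.7), np.float64(-38.11), np.float64(1.6))
stop (np.float64(55.98), np.float64(-0.24), np.float64(0.19)) (np.float64(67.12), np.float64(-0.25), np.float64(0.2))
block (np.float64(40.64), np.float64(0.04), np.float64(0.15)) (np.float64(10.8), np.float64(0.43), np.float64(0.15)) (np.float64(10.55), np.float64(0.13), np.float64(0.09)) (np.float64(-12.14), np.float64(-0.1), np.float64(0.1))
```

View pics/w21.png

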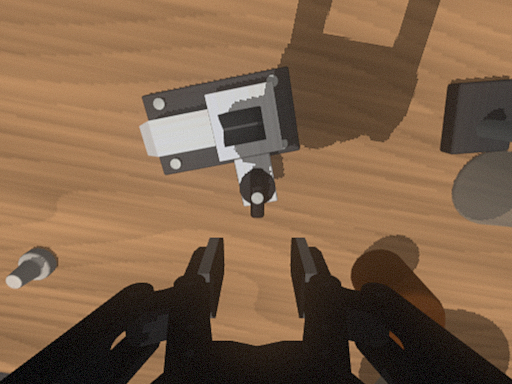

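View pics/s21.png

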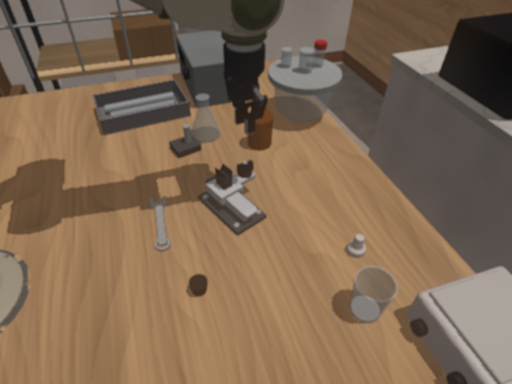

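The gripper is clear, the bar has turned 0.75 rad and stayed there, the carriage is still home, and the bystanders are at their original pixels. I'll hand the job in.

```bash
python3 - <<'E'
from h import *
print(env.close_job())
E
```

```text
the job is handed in; nothing more can be done
None
```

The carriage is on the rail, fully home against the end stop and clamped, and I handed the job in at about 26 s with the gripper clear.

- **First grasp missed:** The real fingertips sit about 37 mm above the reported TCP, as both the side and wrist cameras showed. The jaws closed over the rubber V and nudged the loose carriage about 8 mm on the bench. I measured that offset, corrected for it, and the second grasp held.
- **Sliding home:** Drag along the rail was 3–4 N. I felt the stop as a rise to about 10 N and eased off at once. The last picture puts the block centre at rail x 25.7 mm, with the stop face at 56.0 mm. That is 0.3 mm or less from home, with y at about −0.8 mm and the axes parallel.
- **Clamp:** I turned the knob to about 0.71 rad, backed it off to loose once to feel the curve again, then retightened. It finished 0.75 rad from where it started, and the bar angle after release confirmed this. The steady moment was about 0.30 N m.
- **How tight:** My best estimate is 0.08 to 0.13 N m above steady, likely 0.10 to 0.11. The single moment readings were noisy by about 0.03 N m, and the last one read 0.14 above steady after removing a fitted sensor bias. The two ways of finding where the clamp begins to bite disagreed: about 0.38 rad from the moment, 0.47 rad from the carriage's sideways shift. I stopped where both fell in the firm band.
- **Other things on the bench:** The spanner, bung, stopper, beaker, flask and rod base looked unmoved in the last side picture. The gripper partly hid the bottle there, but I saw no contact with it.

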